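# Hold the balance wheel heavy side down

## Robot

A 7-joint arm with a two-finger parallel gripper is mounted at the origin on the work surface. World frame = base frame: x ahead of the robot, y to its left, z up, the work surface at z = 0. Lengths are in m, angles in rad, forces in N, time in s.
With the tool pointing down it reaches from about 0.425 to 0.875 m from the base axis. Payload 4.7 kg.
Tool frame: the origin (TCP) lies midway between the tips of the shut fingers; the grasp point (between the pads) lies 19 mm behind it; z points along the fingers, x is the direction in which the jaws open and shut, and the axes are right-handed (so a half turn about z gives the same grasp; the last joint's range is limited). The gripper opens to 87 mm and grips with 3 to 60 N. Pads are 19 mm wide; open, the fingers measure 117 mm over their backs; the gripper's body (75 mm by 190 mm) begins 51 mm behind the grasp point.
Start: joints at [1.35, 0.321, -0.07, 1.45, 0.023, 1.371, -0.057], TCP at [0.151, -0.632, 0.223] pointing down, gripper open.
Joint ranges: [-2.86, 2.86], [-0.3, 2.09], [-1.38, 1.24], [0.06, 2.45], [-1.56, 4.7], [0.09, 2.05], [-2.69, 2.69]. Speed limits (rad/s): [2.57, 2.57, 3.14, 3.14, 3.14, 3.14, 3.14].

## Interface

Orientations are given as a rotation vector (axis times angle).
In Python, from bench import get_state, eyes, ticket gives the robot as it stands.
- The arm moves only by the tool carry_out, never from a script. Its argument "motion" is a list of rows, each a list of 2 entries, a list of its own where there are three numbers: the shift along the world's x, y, z in m, then the turn about the world's z in rad. A call has 1 to 20 rows; each row is the pose to reach, as a shift and turn from the pose commanded when the call began; what a row does not reach only later rows make up. A row lasts 1/10 s, in which the tool goes at most 50 mm and 8.59 degrees, less where a joint would pass 70% of its speed; a pose out of reach is approached as far as the arm can. A call with a gripper value outside its range is refused whole. "grip" is the gripper command: -1 is fully open, 1 is shut, values between are in proportion, set as the call begins (left out, the last holds). The fingers move at their own pace and stop on an object; "squeeze" is the grip in N (left out, the last holds). Time passes only in rows, so rows that repeat a pose let the fingers close. It gives the time, the measured TCP pose, the force and the opening at its end, in the units of the state.
- get_state(): the state, without advancing time (a new reading comes with each control period).
- eyes.get_image(name): name is "scene" or "top"; returns a dict with "pixels" (480x640x3 uint8, blue, green, red), "mtx" (3x3 intrinsics, pixels), "extrinsics" (4x4, takes a point from camera to world coordinates). Camera axes: x right, y down, z forward; pixel columns grow to the right and rows downward; lengths in m; the calibration is good to about 2 mm. A picture is of the moment at which its call begins. There is no depth.
- ticket.close_job(): hands the job in, once; it reports no verdict.
The state is a dict: "time": time; "joint_positions": joint angles; "qd": joint speeds; "joint_torque": joint torques, N m; "position": TCP position; "tool_rot": TCP orientation; "ft_force": force on the tool from outside, world axes, zero at the start; "torque": the same for the moment, N m; "grip_width": opening from 0.0 (shut) to 1.0 (fully open).
Only numpy, scipy, OpenCV 4.12 (cv2) and the standard library are available. Lean on these libraries where they do the work, as an engineer would, in place of code of your own. Each camera call takes 0.05 s, during which the arm holds its last target. There are 200 camera calls.

## Task

Pull the instrument drawer right out by its handle. The wheel in it has a weight sealed inside, on a side that cannot be seen: turn the wheel by its knob, feel for the heavy side, and bring the heavy side to the lowest point of its sloping circle. Finish while still gripping the knob, holding the wheel still with the heavy side lowest and the drawer open, and leave the glassware and bottles around it where they stand.

Things in the scene. Friction and masses are not known exactly. Their poses are not given: they have to be found in the camera images.
- drawer (a joint): How far the drawer is out, m: 0 shut, 0.18 fully out (a stop). It slides level out of a fixed white bench cabinet 220 mm deep, 260 wide, 125 tall, along -x of drawer_handle, roughly to the robot's right. It drags with about 4 N and stays where it is left. Its grey front is 12 mm thick, 240 wide, its top edge 70 mm above the bench.
- drawer_handle (a point): centre of the drawer's handle: a level steel bar 10 mm thick and 100 mm long, along its y axis, 78 mm above the bench, 45 mm in front of the drawer's front; its two legs slope down to the front. Moves with the drawer. Its x points level into the cabinet, z up.
- knob (a point): Where to grip the knob: point on the wheel's axle, 14 mm below the knob's top. Moves with the drawer but does not turn with the wheel. z axis: the axle, pointing up and towards the robot, 30 degrees from vertical. x axis: uphill in the wheel's plane, so -x is downhill, where the heavy side must lie at the end. With the drawer fully out it lies 162 mm behind the handle bar (along its x), 85 mm above the bench.
- wheel_face (a point): Centre of the wheel's front face, 24 mm below knob along the axle, same axes. The wheel is a bare aluminium disc 96 mm across, 26 thick; the knob standing on its face is a black fluted round grip 40 mm across, 38 tall. Shut in, they lie under the cabinet's roof; pulled out, they are open from above and towards the robot.
- wheel (a joint): Wheel angle, rad, counter-clockwise seen from the knob; no stops. At 0 the index line on it points uphill; the line only shows the turning, the heavy side lies elsewhere, differently each time. Bearing drag 0.20 N m, pull of the weight at most 0.14 to 0.18 N m: it stays where left, takes up to 0.38 N m while the heavy side climbs, almost none while it sinks; averaging the torque of both ways of turning cancels the drag.
- beaker: glass beaker, 68 mm wide, 90 tall, near the cabinet; loose, not part of the job. Origin: centre of its underside.
- small_beaker: glass beaker, 44 mm wide, 55 tall, on the cabinet's top; loose, not part of the job. Origin: centre of its underside.
- stopper: white tapered stopper, 28 mm wide, 30 tall, on the cabinet's top; loose, not part of the job. Origin: centre of its underside.
- reagent: amber bottle, 60 mm wide, 130 tall; loose, not part of the job. Origin: centre of its underside.
- dish: white dish, 80 mm wide, 18 tall; loose, not part of the job. Origin: centre of its underside.
- jar: white jar, 54 mm wide, 60 tall; loose, not part of the job. Origin: centre of its underside.

How it is judged:
On the way, in this order (a step that is already met when the one before it is completed fails the run):
1. the drawer is pulled out (value of joint drawer above 0.155 m), for 0.2 s.
2. the wheel is gripped by its knob and turned (contact force between the fingers and wheel above 3 N and (velocity of joint wheel above 0.1 rad/s or velocity of joint wheel below -0.1 rad/s)), for 0.2 s.
At the end, for the whole second after the job is handed in: The drawer is at least 150 mm out, the fingers grip the wheel's knob (over 3 N), and the wheel is held still with its heavy side within 18 degrees of the lowest point (value of joint drawer above 0.15 m and contact force between the fingers and wheel above 3 N and y of heavy_side_c0 in the frame of knob between -0.0114 and 0.0114 m and x of heavy_side_c0 in the frame of knob below 0 m and velocity of joint wheel between -0.05 and 0.05 rad/s); the arm keeps its last pose, push and grip.
It fails at once if a bystander is pushed more than 25 mm (distance of any of beaker, reagent, dish, jar, small_beaker, stopper from where it was at the start of the episode above 0.025 m).
It also fails if it takes over 72 s, if anything falls off the work surface, if the arm or the gripper's body presses on something with over 40 N, if the wrist force passes 120 N, or if a joint passes its speed limit or range.

## Working session

There is one attempt and no reset: what is moved stays moved. The work goes in short steps, Python scripts to look and compute and a tool call to move; the robot and the scene stay as the last step left them, time stands still between calls to the robot, and variables do not carry over. Pictures are saved under pics/ and viewed, about 8 in all and at most 12, crops included, and the job is handed in when it is done.

Besides the shell and the picture viewer there is one more tool, called by a JSON object that holds its "method" and its "body", one argument or row to a line. carry_out: Moves the arm, as the interface text tells. Its arguments: {"type":"object","properties":{"motion":{"type":"array","items":{"type":"array"}},"grip":{"type":"number"},"squeeze":{"type":"number"}},"required":["motion"]}

```bash
mkdir -p pics; ls; python3 - <<'E'
from bench import get_state, eyes
import cv2,numpy as np
s=get_state()
for k in s: print(k,np.round(s[k],3))
for n in("scene","top"):
    im=eyes.get_image(n); cv2.imwrite(f"pics/{n}0.png",im["pixels"]); print(n,np.round(im["mtx"],1).tolist(),np.round(im["extrinsics"],3).tolist())
E
```

```text
pics
time 0.0
joint_positions [ 1.35   0.322 -0.07   1.452  0.023  1.371 -0.057]
qd [-0.    -0.001 -0.001 -0.001  0.    -0.    -0.002]
joint_torque [ 0.0000e+00 -4.9130e+01 -4.0400e-01 -3.1252e+01 -6.4000e-02  4.4000e-02
  0.0000e+00]
position [ 0.151 -0.632  0.221]
tool_rot [-2.465e+00  1.945e+00  2.000e-03]
ft_force [-0.693  0.068 -0.01 ]
torque [-0.006 -0.03  -0.038]
grip_width 1.002
scene [[484.1, 0.0, 313.4], [0.0, 484.1, 238.3], [0.0, 0.0, 1.0]] [[-0.561, 0.576, -0.595, 1.277], [0.828, 0.371, -0.421, 0.516], [-0.022, -0.729, -0.685, 0.916], [0.0, 0.0, 0.0, 1.0]]
top [[592.1, 0.0, 328.1], [0.0, 592.1, 244.0], [0.0, 0.0, 1.0]] [[0.005, -0.998, 0.057, 0.479], [-1.0, -0.006, -0.002, 0.02], [0.003, -0.057, -0.998, 1.652], [0.0, 0.0, 0.0, 1.0]]
```

View pics/scene0.png

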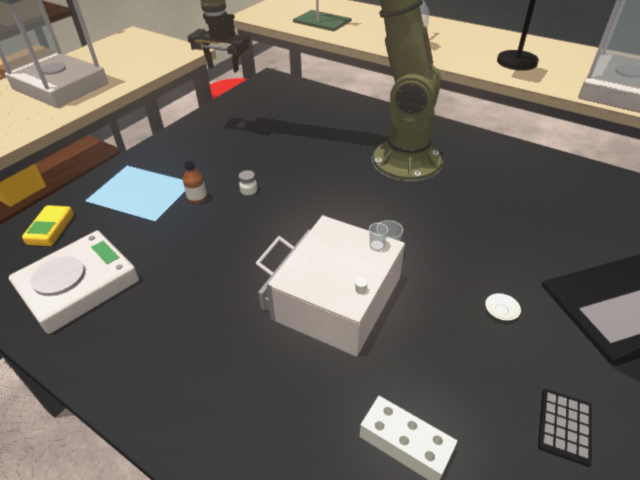

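View pics/top0.png

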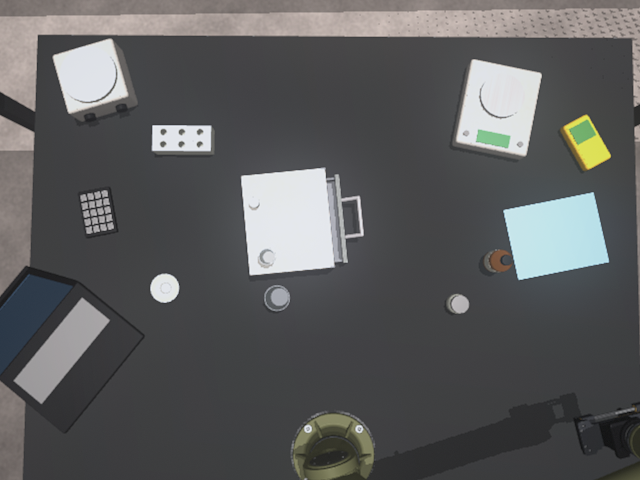

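The top view shows the cabinet at about (288,222) and the handle bar at about (360,216), lying roughly along world x. The jar (457,304) and reagent bottle (498,262) are off to the right. The next step is to measure the handle and the cabinet.

```bash
cat > h.py <<'E'
import cv2,numpy as np
from bench import get_state, eyes
from scipy.spatial.transform import Rotation as R
def ray(im,uv,z):
    d=im["extrinsics"][:3,:3]@np.linalg.inv(im["mtx"])@np.array([uv[0],uv[1],1.]); o=im["extrinsics"][:3,3]
    return o+d*(z-o[2])/d[2]
def proj(im,P):
    E=np.linalg.inv(im["extrinsics"]); p=im["mtx"]@(E[:3,:3]@np.asarray(P)+E[:3,3]); return p[:2]/p[2]
E
python3 - <<'E'
from h import *
im=eyes.get_image("top"); p=im["pixels"]
print("tool x",R.from_rotvec(get_state()["tool_rot"]).as_matrix().round(3).tolist())
g=cv2.cvtColor(p,cv2.COLOR_BGR2GRAY)
m=np.zeros_like(g); m[185:250,350:375]=(g[185:250,350:375]>110)
n,l,s,c=cv2.connectedComponentsWithStats(m); print(s,c)
pts=np.argwhere(m)[:,::-1]
# bar = columns at right end per row
rows=[(pts[pts[:,1]==r][:,0].max(),pts[pts[:,1]==r][:,0].min(),r) for r in np.unique(pts[:,1])]
print(rows)
w=np.zeros_like(g); w[150:290,230:345]=(g[150:290,230:345]>195)
c=max(cv2.findContours(w,0,2)[0],key=cv2.contourArea); r=cv2.minAreaRect(c); b=cv2.boxPoints(r); print(r); print([ray(im,q,.125).round(3).tolist() for q in b])
cv2.imwrite("pics/c1.png",cv2.resize(p[150:300,230:380],None,fx=4,fy=4,interpolation=2))
E
```

```text
tool x [[0.233, -0.973, -0.0], [-0.973, -0.233, 0.001], [-0.001, 0.0, -1.0]]
[[     0      0    640    480 306962]
 [   350    195     14     43    238]] [[319.47011031 239.51734742]
 [358.05042017 217.12605042]]
[(np.int64(358), np.int64(358), np.int64(195)), (np.int64(359), np.int64(352), np.int64(196)), (np.int64(359), np.int64(350), np.int64(197)), (np.int64(360), np.int64(350), np.int64(198)), (np.int64(360), np.int64(350), np.int64(199)), (np.int64(360), np.int64(350), np.int64(200)), (np.int64(360), np.int64(357), np.int64(201)), (np.int64(360), np.int64(357), np.int64(202)), (np.int64(360), np.int64(357), np.int64(203)), (np.int64(360), np.int64(357), np.int64(204)), (np.int64(360), np.int64(357), np.int64(205)), (np.int64(360), np.int64(357), np.int64(206)), (np.int64(360), np.int64(357), np.int64(207)), (np.int64(361), np.int64(357), np.int64(208)), (np.int64(361), np.int64(357), np.int64(209)), (np.int64(361), np.int64(358), np.int64(210)), (np.int64(361), np.int64(358), np.int64(211)), (np.int64(361), np.int64(358), np.int64(212)), (np.int64(361), np.int64(358), np.int64(
[... 627 characters left out ...]
(362), np.int64(359), np.int64(227)), (np.int64(363), np.int64(359), np.int64(228)), (np.int64(363), np.int64(359), np.int64(229)), (np.int64(363), np.int64(360), np.int64(230)), (np.int64(363), np.int64(360), np.int64(231)), (np.int64(363), np.int64(360), np.int64(232)), (np.int64(363), np.int64(355), np.int64(233)), (np.int64(363), np.int64(350), np.int64(234)), (np.int64(363), np.int64(350), np.int64(235)), (np.int64(362), np.int64(350), np.int64(236)), (np.int64(355), np.int64(350), np.int64(237))]
((287.3123779296875, 221.27976989746094), (99.21771240234375, 84.75933074951172), 84.5596694946289)
[[0.742, 0.246, 0.125], [0.764, 0.026, 0.125], [0.508, 0.001, 0.125], [0.486, 0.218, 0.125]]
```

View pics/c1.png

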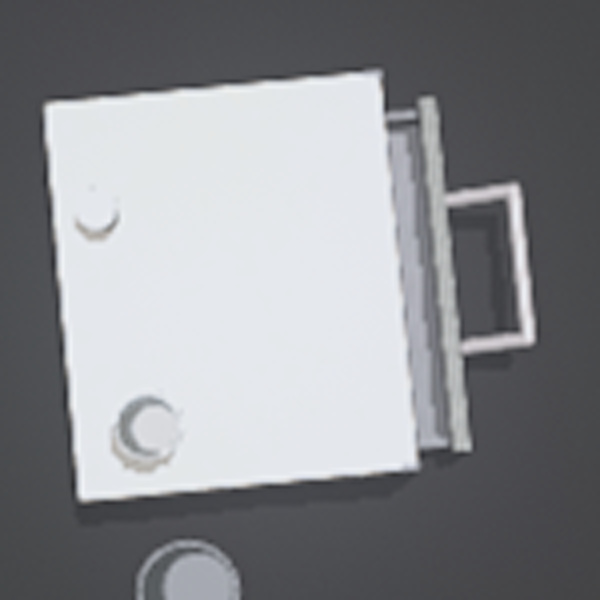

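The handle comes out near (0.644, -0.068), with the drawer slightly ajar and the outward direction near (0.09, -0.996). I'll move above the handle with the jaws across the bar.

{"method": "carry_out", "body": {
  "motion": [
    [[0.03,0.035,0],-0.02],
    [[0.06,0.07,0],-0.04],
    [[0.09,0.105,0],-0.06],
    [[0.12,0.14,0],-0.08],
    [[0.15,0.17,0],-0.1],
    [[0.18,0.205,0],-0.12],
    [[0.21,0.24,0],-0.145],
    [[0.24,0.275,0],-0.145],
    [[0.27,0.31,0],-0.145],
    [[0.3,0.345,0],-0.145],
    [[0.33,0.38,0],-0.145],
    [[0.36,0.41,0],-0.145],
    [[0.39,0.445,0],-0.145],
    [[0.42,0.48,0],-0.145],
    [[0.45,0.515,0],-0.145],
    [[0.475,0.545,0],-0.145],
    [[0.493,0.564,0],-0.145],
    [[0.493,0.564,0],-0.145],
    [[0.493,0.564,-0.03],-0.145],
    [[0.493,0.564,-0.03],-0.145]
  ],
  "grip": 0.2
}}

```text
time: 2.15
position: [0.6413, -0.0693, 0.1885]
tool_rot: [2.314, -2.117, -0.009]
ft_force: [-1.5, -0.4, -1.0]
grip_width: 0.402
```

{"method": "carry_out", "body": {
  "motion": [
    [[0,0.001,-0.03],0],
    [[0,0.001,-0.06],0],
    [[0,0.001,-0.09],0],
    [[0,0.001,-0.11],0],
    [[0,0.001,-0.124],0],
    [[0,0.001,-0.124],0],
    [[0,0.001,-0.124],0]
  ]
}}

```text
time: 2.85
position: [0.6447, -0.0677, 0.0696]
tool_rot: [-2.318, 2.12, -0.002]
ft_force: [-0.2, 0.2, 0.4]
grip_width: 0.404
```

{"method": "carry_out", "body": {
  "motion": [
    [[0,0,0],0],
    [[0,0,0],0],
    [[0,0,0],0],
    [[0,0,0],0],
    [[0,0,0],0],
    [[0,0,0],0]
  ],
  "grip": 1,
  "squeeze": 40
}}

```text
time: 3.45
position: [0.6445, -0.0676, 0.0691]
tool_rot: [2.319, -2.119, 0.002]
ft_force: [0.1, -1.2, 2.5]
grip_width: 0.096
```

The opening reads about 8–10 mm, so the fingers are on the bar. Pulling now.

{"method": "carry_out", "body": {
  "motion": [
    [[0.001,-0.01,0],0],
    [[0.003,-0.025,0],0],
    [[0.004,-0.04,0],0],
    [[0.005,-0.055,0],0],
    [[0.006,-0.07,0],0],
    [[0.008,-0.085,0],0],
    [[0.009,-0.1,0],0],
    [[0.01,-0.11,0],0],
    [[0.011,-0.12,0],0],
    [[0.012,-0.13,0],0],
    [[0.012,-0.135,0],0],
    [[0.013,-0.14,0],0],
    [[0.013,-0.145,0],0],
    [[0.013,-0.15,0],0],
    [[0.013,-0.15,0],0]
  ]
}}

```text
time: 4.95
position: [0.6597, -0.2169, 0.0691]
tool_rot: [-2.317, 2.116, -0.006]
ft_force: [6.0, 1.5, -0.3]
grip_width: 0.099
```

```bash
python3 - <<'E'
from h import *
im=eyes.get_image("top");p=im["pixels"]
cv2.imwrite("pics/c2.png",cv2.resize(p[150:300,270:470],None,fx=4,fy=4,interpolation=2))
E
```

```text
(no output)
```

View pics/c2.png

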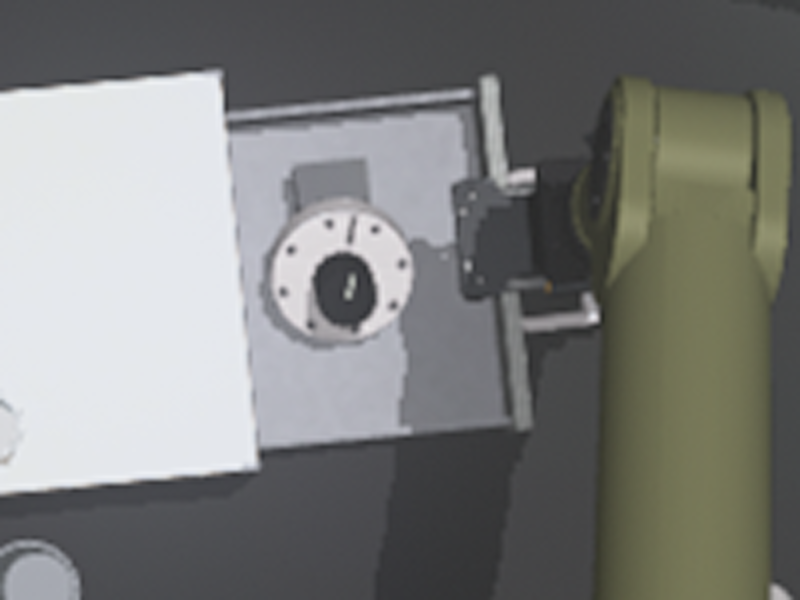

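The drawer is nearly out, with the wheel visible: knob top at about (356,222) in full-image pixels and the index line pointing roughly uphill (+x). I'll keep pulling until it meets the stop.

{"method": "carry_out", "body": {
  "motion": [
    [[0.003,-0.006,0],0],
    [[0.003,-0.012,0],0],
    [[0.004,-0.018,0],0],
    [[0.004,-0.024,0],0],
    [[0.004,-0.024,0],0],
    [[0.004,-0.024,0],0]
  ]
}}

```text
time: 5.6
position: [0.6602, -0.2224, 0.069]
tool_rot: [-2.322, 2.099, 0.032]
ft_force: [-8.6, 27.2, 14.6]
grip_width: 0.101
```

The drawer hit its stop at handle y of about -0.222. I'll relax the pull, open, and lift clear.

{"method": "carry_out", "body": {
  "motion": [
    [[-0.001,0.01,0],0],
    [[-0.001,0.019,0],0],
    [[-0.001,0.019,0],0]
  ]
}}

```text
time: 5.9
position: [0.6602, -0.2218, 0.0691]
tool_rot: [2.32, -2.118, 0.0]
ft_force: [-0.3, 3.0, 4.8]
grip_width: 0.102
```

{"method": "carry_out", "body": {
  "motion": [
    [[0,0,0],0],
    [[0,0,0],0],
    [[0,0,0],0],
    [[0,0,0.03],0],
    [[0,0,0.06],0],
    [[0,0,0.09],0],
    [[0,0,0.12],0],
    [[0,0,0.12],0]
  ],
  "grip": 0.2
}}

```text
time: 6.7
position: [0.6625, -0.2237, 0.1937]
tool_rot: [-2.315, 2.119, -0.012]
ft_force: [0.4, -1.0, 1.3]
grip_width: 0.404
```

```bash
python3 - <<'E'
from h import *
im=eyes.get_image("top");p=im["pixels"]
g=cv2.cvtColor(p,cv2.COLOR_BGR2GRAY)
s=get_state(); print(s["position"],R.from_rotvec(s["tool_rot"]).as_matrix()[:2,0])
x0,x1,y0,y1=335,376,195,238
# disc: bright blob ; knob: dark blob inside
w=np.zeros_like(g); w[y0-5:y1+5,x0-5:x1+5]=g[y0-5:y1+5,x0-5:x1+5]<70
n,l,st,c=cv2.connectedComponentsWithStats(w)
for i in range(1,n):
    if st[i,4]>20: print(st[i],c[i],ray(im,c[i],.097),ray(im,c[i],.085))
cv2.imwrite("pics/c3.png",cv2.resize(p[160:270,300:410],None,fx=5,fy=5,interpolation=2))
K=np.array([.6433,-.061,.085]); ax=np.array([-.995*.5,-.103*.5,.866]); print("pred knob top px",proj(im,K+.014*ax),proj(im,K),"face",proj(im,K-.024*ax))
E
```

```text
[ 0.66129338 -0.22341781  0.19098287] [ 0.08846291 -0.99607679]
[351 213  14  18 182] [357.37912088 221.80769231] [ 0.62659643 -0.06020814  0.097     ] [ 0.6277386  -0.06082827  0.085     ]
pred knob top px [357.96504295 218.12727746] [357.45929284 215.97564583] face [356.61073271 212.36558468]
```

View pics/c3.png

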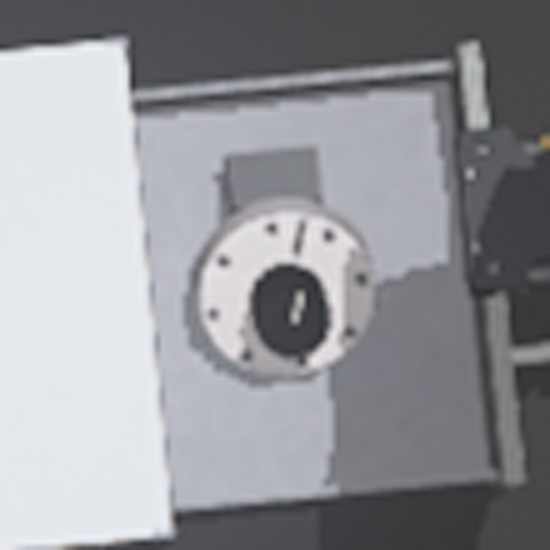

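The crop shows the knob (dark blob at about (357,222) full-image, spanning rows 213–231) and the disc centred at about (357,218). Both put the knob at roughly (0.626, -0.061), which is 16 mm nearer the robot than if it were centred on the handle. I'll go there with the jaws along the drawer direction.

{"method": "carry_out", "body": {
  "motion": [
    [[-0.008,0.036,0],0],
    [[-0.016,0.072,0],0],
    [[-0.024,0.108,0],0],
    [[-0.032,0.144,0],0],
    [[-0.036,0.162,0],0],
    [[-0.036,0.162,-0.01],0],
    [[-0.036,0.162,-0.035],0],
    [[-0.036,0.162,-0.06],0],
    [[-0.036,0.162,-0.06],0],
    [[-0.036,0.162,-0.06],0]
  ],
  "grip": -0.4
}}

```text
time: 7.75
position: [0.6239, -0.0623, 0.1276]
tool_rot: [2.315, -2.121, -0.002]
ft_force: [-0.1, -0.4, 1.1]
grip_width: 0.704
```

```bash
python3 - <<'E'
from h import *
s=get_state(); print(s["position"],s["grip_width"],s["torque"])
im=eyes.get_image("scene");p=im["pixels"]
u,v=proj(im,[.627,-.061,.085]).astype(int);print(u,v,proj(im,s["position"]))
cv2.imwrite("pics/c4.png",cv2.resize(p[v-75:v+60,u-75:u+75],None,fx=4,fy=4,interpolation=2))
E
```

```text
[ 0.62389189 -0.06229932  0.12762404] 0.7037981451936485 [ 0.05226112 -0.02618686 -0.01793607]
275 245 [274.12967538 231.49129443]
```

View pics/c4.png

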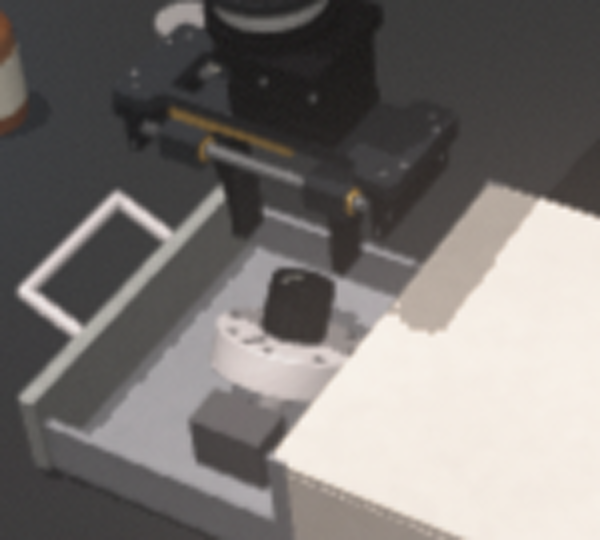

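The knob is centred at about (300,305) in the crop, against a predicted (300,300), and the fingers straddle it evenly. Descending and gripping.

{"method": "carry_out", "body": {
  "motion": [
    [[0.001,0.001,-0.02],0],
    [[0.001,0.001,-0.04],0],
    [[0.001,0.001,-0.051],0],
    [[0.001,0.001,-0.051],0],
    [[0.001,0.001,-0.051],0]
  ]
}}

```text
time: 8.3
position: [0.626, -0.0594, 0.0786]
tool_rot: [-2.318, 2.119, -0.002]
ft_force: [-0.1, -0.2, 0.8]
grip_width: 0.702
```

{"method": "carry_out", "body": {
  "motion": [
    [[0,0,0],0],
    [[0,0,0],0],
    [[0,0,0],0],
    [[0,0,0],0],
    [[0,0,0],0]
  ],
  "grip": 1,
  "squeeze": 35
}}

```text
time: 8.8
position: [0.6259, -0.061, 0.0784]
tool_rot: [2.317, -2.12, 0.004]
ft_force: [0.2, -4.0, 2.0]
grip_width: 0.452
```

```bash
cat >> h.py <<'E'
def axt(s):
    ax=np.array([-.497,-.0515,.866]); K=np.array([.627,-.061,.085]); F=np.array(s["ft_force"]); T=np.array(s["torque"])
    Rm=R.from_rotvec(s["tool_rot"]).as_matrix(); ps=np.degrees(np.arctan2(Rm[1,0],Rm[0,0]))
    return dict(psi=round(ps,1),pos=np.round(s["position"],4).tolist(),F=F.round(1).tolist(),T=T.round(3).tolist(),Tax_tcp=round(float(ax@(T+np.cross(np.array(s["position"])-K,F))),3),Tplain=round(float(ax@T),3),Tz=round(float(T[2]),3),w=round(s["grip_width"],3),t=s["time"])
E
python3 -c "
from h import *;print(axt(get_state()))"
```

```text
{'psi': np.float64(-84.9), 'pos': [0.6259, -0.061, 0.0784], 'F': [0.2, -4.0, 2.0], 'T': [-0.967, -0.099, 0.058], 'Tax_tcp': 0.553, 'Tplain': 0.536, 'Tz': 0.058, 'w': 0.452, 't': 8.8}
```

{"method": "carry_out", "body": {
  "motion": [
    [[0.005,0,0],0],
    [[0.005,0,0],0],
    [[0.005,0,0],0]
  ]
}}

```text
time: 9.1
position: [0.626, -0.061, 0.0783]
tool_rot: [2.311, -2.115, -0.008]
ft_force: [-13.5, -3.4, 14.9]
grip_width: 0.453
```

```bash
python3 -c "
from h import *;print(axt(get_state()))"
```

```text
{'psi': np.float64(-84.9), 'pos': [0.626, -0.061, 0.0783], 'F': [-13.5, -3.4, 14.9], 'T': [-0.973, 2.931, 0.064], 'Tax_tcp': 0.396, 'Tplain': 0.388, 'Tz': 0.064, 'w': 0.453, 't': 9.1}
```

{"method": "carry_out", "body": {
  "motion": [
    [[-0.01,0,0],0],
    [[-0.01,0,0],0],
    [[-0.01,0,0],0]
  ]
}}

```text
time: 9.4
position: [0.6256, -0.0592, 0.0785]
tool_rot: [-2.313, 2.113, -0.014]
ft_force: [14.1, -2.2, -6.3]
grip_width: 0.452
```

```bash
python3 -c "
from h import *;print(axt(get_state()))"
```

```text
{'psi': np.float64(-84.8), 'pos': [0.6256, -0.0592, 0.0785], 'F': [14.1, -2.2, -6.3], 'T': [-0.58, -2.877, 0.165], 'Tax_tcp': 0.578, 'Tplain': 0.579, 'Tz': 0.165, 'w': 0.452, 't': 9.4}
```

{"method": "carry_out", "body": {
  "motion": [
    [[0.005,-0.003,0],0],
    [[0.005,-0.003,0],0],
    [[0.005,-0.003,0],0]
  ]
}}

```text
time: 9.7
position: [0.6257, -0.0599, 0.0784]
tool_rot: [-2.319, 2.117, 0.002]
ft_force: [0.9, 2.2, 5.4]
grip_width: 0.448
```

```bash
python3 -c "
from h import *;print(axt(get_state()))"
```

```text
{'psi': np.float64(-84.8), 'pos': [0.6257, -0.0599, 0.0784], 'F': [0.9, 2.2, 5.4], 'T': [0.424, 0.068, 0.023], 'Tax_tcp': -0.208, 'Tplain': -0.195, 'Tz': 0.023, 'w': 0.448, 't': 9.7}
```

The moment arm from sensor to contact is about 0.21–0.22 m, so axle torque can be computed. Next is a slow sweep both ways, with a reading taken mid-motion at each stop.

```bash
cat > rd.py <<'E'
from h import *; import json,sys
s=get_state(); a=axt(s); S=.225
ax=np.array([-.497,-.0515,.866]);K=np.array([.627,-.061,.085]);r=np.array(s["position"])+[0,0,S]-K
v=float(ax@(np.array(s["torque"])+np.cross(r,s["ft_force"])))
with open("log.txt","a") as f: f.write(json.dumps({k:(np.array(s[k]).tolist()) for k in("time","position","tool_rot","ft_force","torque","grip_width","qd")}|{"d":sys.argv[1]})+"\n")
print(a["psi"],a["pos"],a["F"],"T",a["T"],"w",a["w"],"AX",round(v,3))
E
```

{"method": "carry_out", "body": {
  "motion": [
    [[0,0,0],0.05],
    [[0,0,0],0.1],
    [[0,0,0],0.15],
    [[0,0,0],0.2]
  ]
}}

```text
time: 10.1
position: [0.6258, -0.06, 0.0783]
tool_rot: [-2.518, 1.874, 0.0]
ft_force: [-3.2, 3.9, 6.3]
grip_width: 0.461
```

```bash
python3 rd.py +
```

```text
-73.3 [0.6258, -0.06, 0.0783] [-3.2, 3.9, 6.3] T [-0.377, 0.205, -0.952] w 0.461 AX -0.192
```

{"method": "carry_out", "body": {
  "motion": [
    [[0,0,0],0.05],
    [[0,0,0],0.1],
    [[0,0,0],0.15],
    [[0,0,0],0.2]
  ]
}}

```text
time: 10.5
position: [0.6249, -0.0606, 0.0786]
tool_rot: [-2.694, 1.615, 0.002]
ft_force: [-3.3, 1.9, 7.0]
grip_width: 0.475
```

```bash
python3 rd.py +
```

```text
-61.9 [0.6249, -0.0606, 0.0786] [-3.3, 1.9, 7.0] T [-0.353, 0.177, -0.579] w 0.475 AX -0.1
```

{"method": "carry_out", "body": {
  "motion": [
    [[0,0,0],0.05],
    [[0,0,0],0.1],
    [[0,0,0],0.15],
    [[0,0,0],0.2]
  ]
}}

```text
time: 10.9
position: [0.6244, -0.0614, 0.079]
tool_rot: [2.841, -1.338, -0.002]
ft_force: [-7.8, 2.3, 11.1]
grip_width: 0.489
```

```bash
python3 rd.py +
```

```text
-50.4 [0.6244, -0.0614, 0.079] [-7.8, 2.3, 11.1] T [-0.846, 0.56, -0.98] w 0.489 AX -0.127
```

{"method": "carry_out", "body": {
  "motion": [
    [[0,0,0],-0.05],
    [[0,0,0],-0.1],
    [[0,0,0],-0.15],
    [[0,0,0],-0.2]
  ]
}}

```text
time: 11.3
position: [0.6244, -0.0608, 0.0789]
tool_rot: [2.693, -1.617, -0.003]
ft_force: [-4.3, 0.8, 9.9]
grip_width: 0.48
```

```bash
python3 rd.py -
```

```text
-62.0 [0.6244, -0.0608, 0.0789] [-4.3, 0.8, 9.9] T [0.357, 1.137, 0.362] w 0.48 AX 0.207
```

{"method": "carry_out", "body": {
  "motion": [
    [[0,0,0],-0.05],
    [[0,0,0],-0.1],
    [[0,0,0],-0.15],
    [[0,0,0],-0.2]
  ]
}}

```text
time: 11.7
position: [0.6254, -0.0601, 0.0784]
tool_rot: [-2.517, 1.877, 0.001]
ft_force: [-1.0, 0.5, 5.4]
grip_width: 0.456
```

```bash
python3 rd.py -
```

```text
-73.4 [0.6254, -0.0601, 0.0784] [-1.0, 0.5, 5.4] T [0.575, 0.256, 0.382] w 0.456 AX 0.09
```

{"method": "carry_out", "body": {
  "motion": [
    [[0,0,0],-0.05],
    [[0,0,0],-0.1],
    [[0,0,0],-0.15],
    [[0,0,0],-0.2]
  ]
}}

```text
time: 12.1
position: [0.6266, -0.0601, 0.0779]
tool_rot: [-2.316, 2.117, -0.001]
ft_force: [4.3, 1.0, 0.8]
grip_width: 0.448
```

```bash
python3 rd.py -
```

```text
-84.8 [0.6266, -0.0601, 0.0779] [4.3, 1.0, 0.8] T [1.018, -0.837, 0.717] w 0.448 AX 0.217
```

{"method": "carry_out", "body": {
  "motion": [
    [[0,0,0],-0.05],
    [[0,0,0],-0.1],
    [[0,0,0],-0.15],
    [[0,0,0],-0.2]
  ]
}}

```text
time: 12.5
position: [0.6255, -0.0602, 0.0784]
tool_rot: [-2.095, 2.338, 0.002]
ft_force: [-1.8, 0.4, 8.0]
grip_width: 0.461
```

```bash
python3 rd.py -
```

```text
-96.3 [0.6255, -0.0602, 0.0784] [-1.8, 0.4, 8.0] T [1.354, 0.476, 0.949] w 0.461 AX 0.187
```

{"method": "carry_out", "body": {
  "motion": [
    [[0,0,0],-0.05],
    [[0,0,0],-0.1],
    [[0,0,0],-0.15],
    [[0,0,0],-0.2]
  ]
}}

```text
time: 12.9
position: [0.6248, -0.0599, 0.0789]
tool_rot: [-1.852, 2.537, 0.004]
ft_force: [-7.4, 0.6, 12.4]
grip_width: 0.474
```

```bash
python3 rd.py -
```

```text
-107.7 [0.6248, -0.0599, 0.0789] [-7.4, 0.6, 12.4] T [1.579, 1.072, 0.886] w 0.474 AX 0.076
```

{"method": "carry_out", "body": {
  "motion": [
    [[0,0,0],-0.05],
    [[0,0,0],-0.1],
    [[0,0,0],-0.15],
    [[0,0,0],-0.2]
  ]
}}

```text
time: 13.3
position: [0.6245, -0.0593, 0.0793]
tool_rot: [-1.59, 2.709, 0.005]
ft_force: [-7.9, 1.4, 12.2]
grip_width: 0.484
```

```bash
python3 rd.py -
```

```text
-119.2 [0.6245, -0.0593, 0.0793] [-7.9, 1.4, 12.2] T [1.681, 0.876, 0.877] w 0.484 AX 0.113
```

{"method": "carry_out", "body": {
  "motion": [
    [[0,0,0],0.05],
    [[0,0,0],0.1],
    [[0,0,0],0.15],
    [[0,0,0],0.2]
  ]
}}

```text
time: 13.7
position: [0.6251, -0.0601, 0.079]
tool_rot: [-1.853, 2.535, 0.003]
ft_force: [-3.1, 2.4, 9.6]
grip_width: 0.48
```

```bash
python3 rd.py +
```

```text
-107.7 [0.6251, -0.0601, 0.079] [-3.1, 2.4, 9.6] T [0.384, 0.712, -0.419] w 0.48 AX -0.304
```

{"method": "carry_out", "body": {
  "motion": [
    [[0,0,0],0.05],
    [[0,0,0],0.1],
    [[0,0,0],0.15],
    [[0,0,0],0.2]
  ]
}}

```text
time: 14.1
position: [0.6262, -0.0604, 0.0784]
tool_rot: [-2.096, 2.336, 0.0]
ft_force: [-1.4, 1.9, 7.4]
grip_width: 0.46
```

```bash
python3 rd.py +
```

```text
-96.2 [0.6262, -0.0604, 0.0784] [-1.4, 1.9, 7.4] T [0.476, 0.256, -0.396] w 0.46 AX -0.369
```

{"method": "carry_out", "body": {
  "motion": [
    [[0,0,0],0.05],
    [[0,0,0],0.1],
    [[0,0,0],0.15],
    [[0,0,0],0.2]
  ]
}}

```text
time: 14.5
position: [0.6273, -0.0601, 0.0779]
tool_rot: [-2.317, 2.114, -0.002]
ft_force: [2.3, 3.8, 1.1]
grip_width: 0.451
```

```bash
python3 rd.py +
python3 - <<'E'
from h import *
im=eyes.get_image("top");p=im["pixels"]; im2=eyes.get_image("scene"); q=im2["pixels"]
u,v=proj(im2,[.627,-.061,.085]).astype(int)
a=cv2.resize(p[170:270,310:410],(400,400),interpolation=2);b=cv2.resize(q[v-50:v+50,u-50:u+50],(400,400),interpolation=2)
cv2.imwrite("pics/c5.png",np.hstack([a,b]))
E
```

```text
-84.8 [0.6273, -0.0601, 0.0779] [2.3, 3.8, 1.1] T [0.146, -0.672, -0.581] w 0.451 AX -0.157
```

View pics/c5.png

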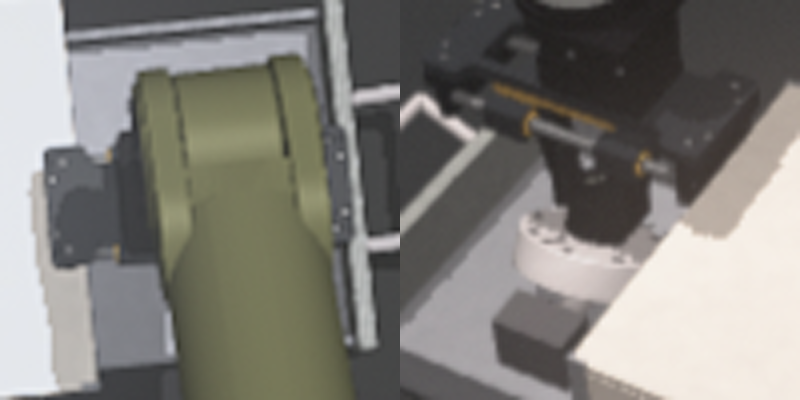

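The left view is hidden by the arm, while the right one shows the index mark still near (555,228) with the fingers squarely on the knob. Averaging both turning directions suggests the heavy side is somewhere uphill, with the weight pulling clockwise at the clockwise end. I'll work clockwise in strokes, regripping and taking readings.

{"method": "carry_out", "body": {
  "motion": [
    [[0,0,0],-0.08],
    [[0,0,0],-0.16],
    [[0,0,0],-0.24],
    [[0,0,0],-0.32],
    [[0,0,0],-0.4]
  ]
}}

```text
time: 15.1
position: [0.6251, -0.06, 0.079]
tool_rot: [-1.85, 2.538, 0.003]
ft_force: [-0.6, -1.0, 5.0]
grip_width: 0.475
```

```bash
python3 rd.py -
```

```text
-107.8 [0.6251, -0.06, 0.079] [-0.6, -1.0, 5.0] T [1.038, -0.171, 0.786] w 0.475 AX 0.067
```

{"method": "carry_out", "body": {
  "motion": [
    [[0,0,0],-0.07],
    [[0,0,0],-0.14],
    [[0,0,0],-0.21]
  ]
}}

```text
time: 15.4
position: [0.6245, -0.0594, 0.0795]
tool_rot: [-1.575, 2.718, 0.005]
ft_force: [-6.7, -0.0, 8.9]
grip_width: 0.491
```

```bash
python3 rd.py -
```

```text
-119.8 [0.6245, -0.0594, 0.0795] [-6.7, -0.0, 8.9] T [1.177, 0.497, 0.698] w 0.491 AX 0.067
```

{"method": "carry_out", "body": {
  "motion": [
    [[0,0,0],0],
    [[0,0,0],0],
    [[0,0,0],0],
    [[0,0,0.005],0.13],
    [[0,0,0.005],0.27],
    [[0,0,0.005],0.41],
    [[0,0,0.005],0.55],
    [[0,0,0.005],0.69],
    [[0,0,0.005],0.83],
    [[0,0,0.005],0.97],
    [[0,0,0.005],1.11],
    [[0,0,0.005],1.22],
    [[0,0,0],1.22],
    [[0,0,0],1.22]
  ],
  "grip": -0.4
}}

```text
time: 16.8
position: [0.6243, -0.0625, 0.0762]
tool_rot: [2.846, -1.329, -0.003]
ft_force: [-0.0, 1.0, -0.4]
grip_width: 0.698
```

```bash
python3 rd.py o;python3 - <<'E'
from h import *
im2=eyes.get_image("scene"); q=im2["pixels"]
u,v=proj(im2,[.627,-.061,.085]).astype(int)
cv2.imwrite("pics/c6.png",cv2.resize(q[v-50:v+50,u-50:u+50],(600,600),interpolation=2))
E
```

```text
-50.1 [0.6243, -0.0625, 0.0762] [-0.0, 1.0, -0.4] T [-0.059, -0.062, 0.026] w 0.698 AX 0.159
```

View pics/c6.png

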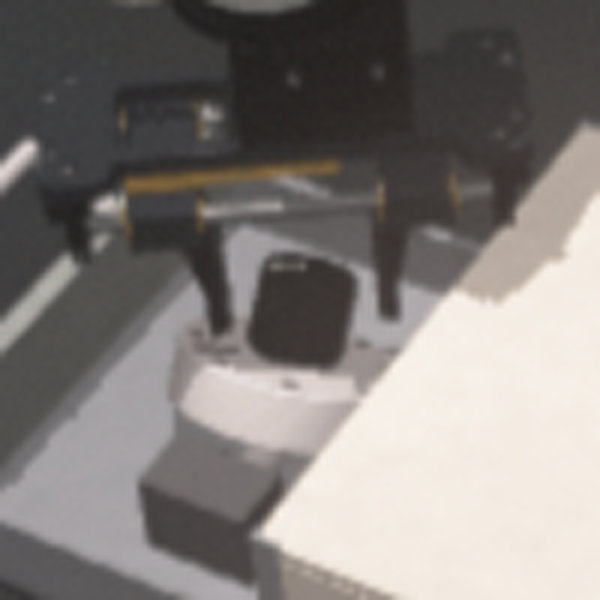

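The open gripper clears the knob cleanly at ψ=-50°. A single reading carries about 0.1 N m of noise, so I'll take many samples per stroke and fit a sinusoid.

{"method": "carry_out", "body": {
  "motion": [
    [[0,0,0.002],0],
    [[0,0,0.002],0],
    [[0,0,0.002],0],
    [[0,0,0.002],0]
  ],
  "grip": 1
}}

```text
time: 17.25
position: [0.6247, -0.0614, 0.0797]
tool_rot: [-2.848, 1.326, 0.002]
ft_force: [-2.4, 0.6, 2.3]
grip_width: 0.492
```

{"method": "carry_out", "body": {
  "motion": [
    [[0,0,0],-0.07],
    [[0,0,0],-0.14],
    [[0,0,0],-0.21]
  ]
}}

```text
time: 17.55
position: [0.6233, -0.0615, 0.0805]
tool_rot: [2.69, -1.618, -0.006]
ft_force: [-8.0, 1.1, 8.8]
grip_width: 0.471
```

```bash
python3 rd.py -
```

```text
-62.0 [0.6233, -0.0615, 0.0805] [-8.0, 1.1, 8.8] T [0.481, 1.818, 0.281] w 0.471 AX 0.12
```

{"method": "carry_out", "body": {
  "motion": [
    [[0,0,0],-0.06],
    [[0,0,0],-0.12]
  ]
}}

```text
time: 17.75
position: [0.6238, -0.0609, 0.0802]
tool_rot: [2.59, -1.776, -0.004]
ft_force: [-5.4, 1.0, 6.7]
grip_width: 0.464
```

```bash
python3 rd.py -
```

```text
-68.9 [0.6238, -0.0609, 0.0802] [-5.4, 1.0, 6.7] T [0.79, 1.462, 0.34] w 0.464 AX -0.01
```

{"method": "carry_out", "body": {
  "motion": [
    [[0,0,0],-0.06],
    [[0,0,0],-0.12]
  ]
}}

```text
time: 17.95
position: [0.6241, -0.0606, 0.0801]
tool_rot: [2.48, -1.928, -0.004]
ft_force: [-0.8, 2.3, 1.2]
grip_width: 0.458
```

```bash
python3 rd.py -
```

```text
-75.7 [0.6241, -0.0606, 0.0801] [-0.8, 2.3, 1.2] T [0.786, 0.176, 0.201] w 0.458 AX 0.031
```

{"method": "carry_out", "body": {
  "motion": [
    [[0,0,0],-0.06],
    [[0,0,0],-0.12]
  ]
}}

```text
time: 18.15
position: [0.625, -0.0604, 0.0797]
tool_rot: [-2.359, 2.073, 0.002]
ft_force: [-0.3, 1.9, -0.3]
grip_width: 0.45
```

```bash
python3 rd.py -
```

```text
-82.6 [0.625, -0.0604, 0.0797] [-0.3, 1.9, -0.3] T [1.139, 0.09, 0.428] w 0.45 AX 0.002
```

{"method": "carry_out", "body": {
  "motion": [
    [[0,0,0],-0.06],
    [[0,0,0],-0.12]
  ]
}}

```text
time: 18.35
position: [0.6252, -0.0604, 0.0797]
tool_rot: [-2.231, 2.21, 0.002]
ft_force: [-1.4, 1.6, 3.7]
grip_width: 0.45
```

```bash
python3 rd.py -
```

```text
-89.4 [0.6252, -0.0604, 0.0797] [-1.4, 1.6, 3.7] T [1.476, 0.424, 0.758] w 0.45 AX 0.09
```

{"method": "carry_out", "body": {
  "motion": [
    [[0,0,0],-0.06],
    [[0,0,0],-0.12]
  ]
}}

```text
time: 18.55
position: [0.6246, -0.0604, 0.0801]
tool_rot: [-2.096, 2.34, 0.004]
ft_force: [-6.5, 1.1, 7.4]
grip_width: 0.46
```

```bash
python3 rd.py -
```

```text
-96.3 [0.6246, -0.0604, 0.0801] [-6.5, 1.1, 7.4] T [1.641, 1.084, 0.831] w 0.46 AX 0.035
```

{"method": "carry_out", "body": {
  "motion": [
    [[0,0,0],-0.06],
    [[0,0,0],-0.12]
  ]
}}

```text
time: 18.75
position: [0.6241, -0.0602, 0.0805]
tool_rot: [1.951, -2.461, -0.005]
ft_force: [-8.8, 0.5, 10.7]
grip_width: 0.47
```

```bash
python3 rd.py -
```

```text
-103.2 [0.6241, -0.0602, 0.0805] [-8.8, 0.5, 10.7] T [1.546, 1.725, 0.71] w 0.47 AX -0.087
```

{"method": "carry_out", "body": {
  "motion": [
    [[0,0,0],-0.06],
    [[0,0,0],-0.12]
  ]
}}

```text
time: 18.95
position: [0.6238, -0.0599, 0.0808]
tool_rot: [1.8, -2.573, -0.006]
ft_force: [-11.5, 1.6, 13.8]
grip_width: 0.474
```

```bash
python3 rd.py -
```

```text
-110.1 [0.6238, -0.0599, 0.0808] [-11.5, 1.6, 13.8] T [1.756, 2.036, 0.775] w 0.474 AX -0.006
```

{"method": "carry_out", "body": {
  "motion": [
    [[0,0,0],-0.06],
    [[0,0,0],-0.12]
  ]
}}

```text
time: 19.15
position: [0.6235, -0.0595, 0.0811]
tool_rot: [1.642, -2.676, -0.006]
ft_force: [-11.5, 1.9, 13.9]
grip_width: 0.479
```

```bash
python3 rd.py -
```

```text
-116.9 [0.6235, -0.0595, 0.0811] [-11.5, 1.9, 13.9] T [1.937, 1.806, 0.842] w 0.479 AX 0.014
```

This stroke averages near zero torque, so the weight was fully helping. I'll continue clockwise.

{"method": "carry_out", "body": {
  "motion": [
    [[0,0,0],0],
    [[0,0,0],0],
    [[0,0,0],0],
    [[0.001,-0.001,0.004],0.13],
    [[0.001,-0.001,0.004],0.27],
    [[0.001,-0.001,0.004],0.41],
    [[0.001,-0.001,0.004],0.55],
    [[0.001,-0.001,0.004],0.69],
    [[0.001,-0.001,0.004],0.83],
    [[0.001,-0.001,0.004],0.97],
    [[0.001,-0.001,0.003],1.11],
    [[0.001,-0.001,0],1.17],
    [[0.001,-0.001,0],1.17]
  ],
  "grip": -0.4
}}

```text
time: 20.45
position: [0.626, -0.0639, 0.0789]
tool_rot: [2.848, -1.326, -0.001]
ft_force: [0.5, -0.2, -0.5]
grip_width: 0.696
```

```bash
python3 rd.py o
```

```text
-49.9 [0.626, -0.0639, 0.0789] [0.5, -0.2, -0.5] T [-0.008, -0.061, 0.007] w 0.696 AX -0.01
```

{"method": "carry_out", "body": {
  "motion": [
    [[0,0,0],0],
    [[0,0,0],0],
    [[0,0,0],0],
    [[0,0,0],0]
  ],
  "grip": 1
}}

```text
time: 20.85
position: [0.6248, -0.0618, 0.0793]
tool_rot: [2.848, -1.325, -0.005]
ft_force: [-4.3, 3.9, 2.8]
grip_width: 0.495
```

{"method": "carry_out", "body": {
  "motion": [
    [[0,0,0],-0.07],
    [[0,0,0],-0.14],
    [[0,0,0],-0.21]
  ]
}}

```text
time: 21.15
position: [0.6234, -0.0619, 0.0802]
tool_rot: [2.69, -1.618, -0.009]
ft_force: [-10.0, 2.7, 8.8]
grip_width: 0.472
```

```bash
python3 rd.py -
```

```text
-62.0 [0.6234, -0.0619, 0.0802] [-10.0, 2.7, 8.8] T [0.863, 2.439, 0.244] w 0.472 AX 0.055
```

{"method": "carry_out", "body": {
  "motion": [
    [[0,0,0],-0.06],
    [[0,0,0],-0.12]
  ]
}}

```text
time: 21.35
position: [0.624, -0.0614, 0.0799]
tool_rot: [2.59, -1.776, -0.007]
ft_force: [-8.5, 3.0, 7.4]
grip_width: 0.466
```

```bash
python3 rd.py -
```

```text
-68.9 [0.624, -0.0614, 0.0799] [-8.5, 3.0, 7.4] T [1.089, 2.009, 0.283] w 0.466 AX 0.015
```

{"method": "carry_out", "body": {
  "motion": [
    [[0,0,0],-0.06],
    [[0,0,0],-0.12]
  ]
}}

```text
time: 21.55
position: [0.6245, -0.0612, 0.0798]
tool_rot: [2.479, -1.928, -0.006]
ft_force: [-2.7, 3.4, 0.2]
grip_width: 0.457
```

```bash
python3 rd.py -
```

```text
-75.7 [0.6245, -0.0612, 0.0798] [-2.7, 3.4, 0.2] T [0.992, 0.619, 0.1] w 0.457 AX -0.045
```

{"method": "carry_out", "body": {
  "motion": [
    [[0,0,0],-0.06],
    [[0,0,0],-0.12]
  ]
}}

```text
time: 21.75
position: [0.6251, -0.061, 0.0795]
tool_rot: [-2.36, 2.073, 0.005]
ft_force: [-3.3, 4.1, -0.8]
grip_width: 0.453
```

```bash
python3 rd.py -
```

```text
-82.6 [0.6251, -0.061, 0.0795] [-3.3, 4.1, -0.8] T [1.23, 0.517, 0.404] w 0.453 AX 0.191
```

{"method": "carry_out", "body": {
  "motion": [
    [[0,0,0],-0.06],
    [[0,0,0],-0.12]
  ]
}}

```text
time: 21.95
position: [0.6255, -0.061, 0.0794]
tool_rot: [-2.232, 2.21, 0.004]
ft_force: [-3.8, 2.3, 3.8]
grip_width: 0.452
```

```bash
python3 rd.py -
```

```text
-89.4 [0.6255, -0.061, 0.0794] [-3.8, 2.3, 3.8] T [1.667, 0.871, 0.783] w 0.452 AX 0.096
```

{"method": "carry_out", "body": {
  "motion": [
    [[0,0,0],-0.06],
    [[0,0,0],-0.12]
  ]
}}

```text
time: 22.15
position: [0.625, -0.061, 0.0799]
tool_rot: [2.096, -2.34, -0.005]
ft_force: [-7.2, 2.9, 4.7]
grip_width: 0.461
```

```bash
python3 rd.py -
```

```text
-96.3 [0.625, -0.061, 0.0799] [-7.2, 2.9, 4.7] T [1.897, 1.317, 0.852] w 0.461 AX 0.125
```

{"method": "carry_out", "body": {
  "motion": [
    [[0,0,0],-0.06],
    [[0,0,0],-0.12]
  ]
}}

```text
time: 22.35
position: [0.6246, -0.0609, 0.0802]
tool_rot: [1.951, -2.46, -0.006]
ft_force: [-10.2, 2.0, 10.2]
grip_width: 0.465
```

```bash
python3 rd.py -
```

```text
-103.2 [0.6246, -0.0609, 0.0802] [-10.2, 2.0, 10.2] T [1.97, 1.872, 0.845] w 0.465 AX -0.014
```

{"method": "carry_out", "body": {
  "motion": [
    [[0,0,0],-0.06],
    [[0,0,0],-0.12]
  ]
}}

```text
time: 22.55
position: [0.6246, -0.0608, 0.0805]
tool_rot: [1.8, -2.573, -0.006]
ft_force: [-8.2, 3.7, 6.1]
grip_width: 0.473
```

```bash
python3 rd.py -
```

```text
-110.0 [0.6246, -0.0608, 0.0805] [-8.2, 3.7, 6.1] T [1.967, 1.346, 0.81] w 0.473 AX 0.146
```

{"method": "carry_out", "body": {
  "motion": [
    [[0,0,0],-0.06],
    [[0,0,0],-0.12]
  ]
}}

```text
time: 22.75
position: [0.6246, -0.0606, 0.0807]
tool_rot: [1.642, -2.676, -0.006]
ft_force: [-10.7, 2.5, 9.9]
grip_width: 0.479
```

```bash
python3 rd.py -
```

```text
-116.9 [0.6246, -0.0606, 0.0807] [-10.7, 2.5, 9.9] T [2.092, 1.633, 0.861] w 0.479 AX 0.011
```

{"method": "carry_out", "body": {
  "motion": [
    [[0,0,0],0],
    [[0,0,0],0],
    [[0,0,0],0],
    [[0.001,0,0.004],0.13],
    [[0.001,0,0.004],0.27],
    [[0.001,0,0.004],0.41],
    [[0.001,0,0.004],0.55],
    [[0.001,0,0.004],0.69],
    [[0.001,0,0.004],0.83],
    [[0.001,0,0.004],0.97],
    [[0.001,0,0.003],1.11],
    [[0.001,0,0],1.17],
    [[0.001,0,0],1.17]
  ],
  "grip": -0.4
}}

```text
time: 24.05
position: [0.6271, -0.064, 0.079]
tool_rot: [2.848, -1.326, -0.0]
ft_force: [0.1, 0.3, -0.3]
grip_width: 0.701
```

```bash
python3 rd.py o
```

```text
-49.9 [0.6271, -0.064, 0.079] [0.1, 0.3, -0.3] T [-0.039, -0.039, 0.015] w 0.701 AX 0.068
```

{"method": "carry_out", "body": {
  "motion": [
    [[0,0,0],0],
    [[0,0,0],0],
    [[0,0,0],0],
    [[0,0,0],0]
  ],
  "grip": 1
}}

```text
time: 24.45
position: [0.6258, -0.0619, 0.0794]
tool_rot: [2.848, -1.325, -0.005]
ft_force: [-4.8, 2.8, 3.1]
grip_width: 0.49
```

{"method": "carry_out", "body": {
  "motion": [
    [[0,0,0],-0.07],
    [[0,0,0],-0.14],
    [[0,0,0],-0.21]
  ]
}}

```text
time: 24.75
position: [0.6245, -0.0621, 0.0802]
tool_rot: [2.69, -1.618, -0.008]
ft_force: [-8.7, 2.1, 8.2]
grip_width: 0.472
```

```bash
python3 rd.py -
```

```text
-62.0 [0.6245, -0.0621, 0.0802] [-8.7, 2.1, 8.2] T [0.704, 2.288, 0.226] w 0.472 AX 0.052
```

{"method": "carry_out", "body": {
  "motion": [
    [[0,0,0],-0.06],
    [[0,0,0],-0.12]
  ]
}}

```text
time: 24.95
position: [0.6249, -0.0617, 0.0801]
tool_rot: [2.589, -1.775, -0.007]
ft_force: [-5.7, 2.6, 3.1]
grip_width: 0.466
```

```bash
python3 rd.py -
```

```text
-68.9 [0.6249, -0.0617, 0.0801] [-5.7, 2.6, 3.1] T [0.764, 1.199, 0.209] w 0.466 AX 0.086
```

{"method": "carry_out", "body": {
  "motion": [
    [[0,0,0],-0.06],
    [[0,0,0],-0.12]
  ]
}}

```text
time: 25.15
position: [0.6257, -0.0615, 0.0798]
tool_rot: [2.479, -1.928, -0.005]
ft_force: [-1.9, 2.5, 1.1]
grip_width: 0.455
```

```bash
python3 rd.py -
```

```text
-75.7 [0.6257, -0.0615, 0.0798] [-1.9, 2.5, 1.1] T [0.859, 0.576, 0.13] w 0.455 AX -0.058
```

{"method": "carry_out", "body": {
  "motion": [
    [[0,0,0],-0.06],
    [[0,0,0],-0.12]
  ]
}}

```text
time: 25.35
position: [0.6266, -0.0614, 0.0796]
tool_rot: [-2.36, 2.073, 0.003]
ft_force: [-1.0, 2.4, -2.2]
grip_width: 0.452
```

```bash
python3 rd.py -
```

```text
-82.6 [0.6266, -0.0614, 0.0796] [-1.0, 2.4, -2.2] T [1.05, 0.108, 0.405] w 0.452 AX 0.094
```

{"method": "carry_out", "body": {
  "motion": [
    [[0,0,0],-0.06],
    [[0,0,0],-0.12]
  ]
}}

```text
time: 25.55
position: [0.627, -0.0616, 0.0795]
tool_rot: [-2.232, 2.21, 0.002]
ft_force: [-3.1, 1.6, 4.0]
grip_width: 0.454
```

```bash
python3 rd.py -
```

```text
-89.5 [0.627, -0.0616, 0.0795] [-3.1, 1.6, 4.0] T [1.284, 0.927, 0.705] w 0.454 AX 0.133
```

{"method": "carry_out", "body": {
  "motion": [
    [[0,0,0],-0.06],
    [[0,0,0],-0.12]
  ]
}}

```text
time: 25.75
position: [0.6263, -0.0618, 0.0799]
tool_rot: [2.095, -2.34, -0.004]
ft_force: [-5.1, 0.3, 4.7]
grip_width: 0.457
```

```bash
python3 rd.py -
```

```text
-96.3 [0.6263, -0.0618, 0.0799] [-5.1, 0.3, 4.7] T [1.56, 1.042, 0.936] w 0.457 AX 0.069
```

{"method": "carry_out", "body": {
  "motion": [
    [[0,0,0],-0.06],
    [[0,0,0],-0.12]
  ]
}}

```text
time: 25.95
position: [0.6261, -0.0619, 0.0802]
tool_rot: [1.951, -2.461, -0.004]
ft_force: [-3.8, 0.1, 3.8]
grip_width: 0.464
```

```bash
python3 rd.py -
```

```text
-103.2 [0.6261, -0.0619, 0.0802] [-3.8, 0.1, 3.8] T [1.391, 0.735, 0.838] w 0.464 AX 0.044
```

{"method": "carry_out", "body": {
  "motion": [
    [[0,0,0],-0.06],
    [[0,0,0],-0.12]
  ]
}}

```text
time: 26.15
position: [0.626, -0.0618, 0.0804]
tool_rot: [1.799, -2.573, -0.004]
ft_force: [-9.8, 0.6, 11.1]
grip_width: 0.475
```

```bash
python3 rd.py -
```

```text
-110.1 [0.626, -0.0618, 0.0804] [-9.8, 0.6, 11.1] T [1.557, 1.781, 0.776] w 0.475 AX -0.016
```

{"method": "carry_out", "body": {
  "motion": [
    [[0,0,0],-0.06],
    [[0,0,0],-0.12]
  ]
}}

```text
time: 26.35
position: [0.6257, -0.0616, 0.0807]
tool_rot: [1.642, -2.676, -0.004]
ft_force: [-10.3, 0.9, 10.5]
grip_width: 0.486
```

```bash
python3 rd.py -
```

```text
-116.9 [0.6257, -0.0616, 0.0807] [-10.3, 0.9, 10.5] T [1.68, 1.684, 0.911] w 0.486 AX 0.08
```

Three strokes with the same mean torque is suspicious: either the wheel is slipping in the jaws or the regrip drags it back. I'll check the index line.

```bash
python3 - <<'E'
from h import *
im2=eyes.get_image("scene"); q=im2["pixels"]
u,v=proj(im2,[.627,-.061,.085]).astype(int)
K=np.array([.627,-.061,.085]);ax=np.array([-.497,-.0515,.866]);up=np.array([.8617,.089,.5]);ly=np.cross(ax,up);C=K-.024*ax
a=cv2.resize(q[v-30:v+36,u-40:u+40],None,fx=8,fy=8,interpolation=2)
for d in range(0,360,30):
    t=np.radians(d);P=C+.052*(np.cos(t)*up+np.sin(t)*ly);x,y=(proj(im2,P)-[u-40,v-30])*8
    cv2.putText(a,str(d),(int(x)-10,int(y)),0,.45,(0,0,255),1)
cv2.imwrite("pics/c7.png",cv2.convertScaleAbs(a,alpha=1.3))
E
```

```text
(no output)
```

View pics/c7.png

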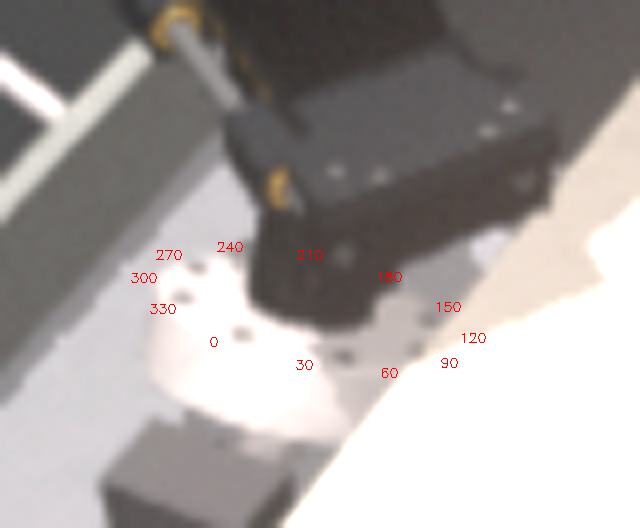

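```bash
cat > polar.py <<'E'
from h import *
K=np.array([.627,-.061,.085]);ax=np.array([-.497,-.0515,.866]);up=np.array([.8617,.089,.5]);ly=np.cross(ax,up);C=K-.024*ax
def unwrap(im,q,off=(0,0),sc=1):
    # sample image at points of face plane: polar picture rows=radius .022-.047, cols=angle -180..180
    rr=np.linspace(.047,.022,26);tt=np.radians(np.arange(-180,180,1.))
    mp=np.zeros((26,360,2),np.float32)
    for i,r in enumerate(rr):
        for j,t in enumerate(tt): mp[i,j]=(proj(im,C+r*(np.cos(t)*up+np.sin(t)*ly))-off)*sc
    return cv2.resize(cv2.remap(q,mp,None,1),None,fx=2,fy=5)
E
python3 - <<'E'
from polar import *
im=eyes.get_image("scene"); top=eyes.get_image("top")
f=cv2.imread
out=[unwrap(top,f("pics/c3.png"),(300,160),5),unwrap(im,f("pics/c4.png"),(275-75,245-75),4),unwrap(im,f("pics/c6.png"),(275-50,245-50),6),unwrap(im,im["pixels"])]
o=np.vstack(out); 
for d in range(-180,180,30): cv2.putText(o,str(d),((d+180)*2,12),0,.4,(0,0,255),1)
cv2.imwrite("pics/c8.png",o)
E
```

```text
(no output)
```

View pics/c8.png

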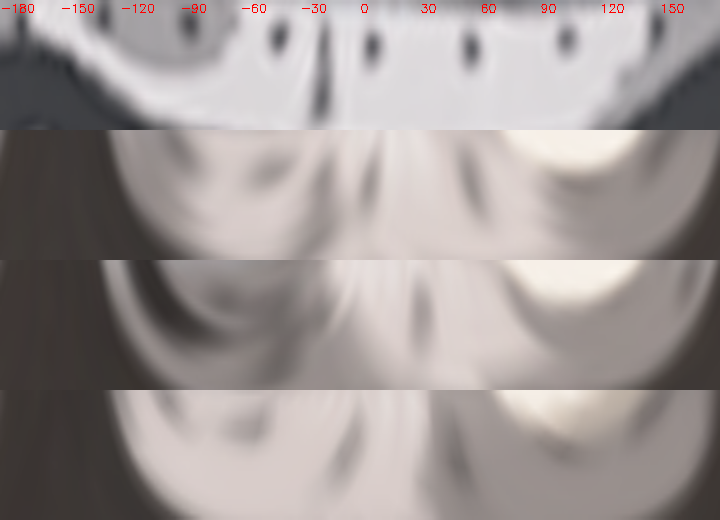

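Unwrapping the face onto angle shows the line started at about -20°, with holes every 45°. Hole phases now sit at about -57/-10/43, against -48/3/53 at the start. The wheel does turn, but less than commanded, so there is some slip and the total is near -145° or -190°. I'll add hole tracking to each reading and grip harder.

```bash
cat > rd2.py <<'E'
from polar import *; import json,sys
from scipy.signal import find_peaks
s=get_state(); a=axt(s)
r=np.array(s["position"])+[0,0,.225]-K
v=float(ax@(np.array(s["torque"])+np.cross(r,s["ft_force"])))
im=eyes.get_image("scene")
tt=np.arange(-110,85,1.)
rr=np.linspace(.034,.042,6)
P=np.array([[proj(im,C+q*(np.cos(t)*up+np.sin(t)*ly)) for t in np.radians(tt)] for q in rr],np.float32)
g=cv2.cvtColor(im["pixels"],cv2.COLOR_BGR2GRAY)
pr=cv2.remap(g,P,None,1).astype(float).mean(0)
bg=cv2.GaussianBlur(pr[None],(0,0),14)[0]; d=bg-cv2.GaussianBlur(pr[None],(0,0),2)[0]
pk,pp=find_peaks(d,height=5,prominence=6)
h=[(int(tt[i]),int(d[i])) for i in pk]
with open("log.txt","a") as f: f.write(json.dumps({k:(np.array(s[k]).tolist()) for k in("time","position","tool_rot","ft_force","torque","grip_width","qd")}|{"d":sys.argv[1],"holes":h})+"\n")
print(a["psi"],a["F"],"w",a["w"],"AX",round(v,3),"holes",h)
E
python3 rd2.py x
```

```text
-116.9 [-8.9, 1.5, 9.4] w 0.481 AX -0.127 holes [(-53, 14), (-4, 22), (46, 24)]
```

{"method": "carry_out", "body": {
  "motion": [
    [[0,0,0],0],
    [[0,0,0],0],
    [[0,0,0],0],
    [[0.001,0,0.004],0.13],
    [[0.001,0,0.004],0.27],
    [[0.001,0,0.004],0.41],
    [[0.001,0,0.004],0.55],
    [[0.001,0,0.004],0.69],
    [[0.001,0,0.004],0.83],
    [[0.001,0,0.002],0.97],
    [[0.001,0,-0.001],1.09],
    [[0.001,0,-0.001],1.09]
  ],
  "grip": -0.4
}}

```text
time: 27.75
position: [0.6281, -0.0637, 0.0779]
tool_rot: [2.793, -1.439, -0.001]
ft_force: [0.2, 0.2, -0.6]
grip_width: 0.698
```

```bash
python3 rd2.py o
```

```text
-54.5 [0.2, 0.2, -0.6] w 0.698 AX -0.003 holes [(-89, 17), (-51, 7), (-3, 15), (47, 25)]
```

{"method": "carry_out", "body": {
  "motion": [
    [[0,0,0],0],
    [[0,0,0],0],
    [[0,0,0],0],
    [[0,0,0],0]
  ],
  "grip": 1,
  "squeeze": 55
}}

```text
time: 28.2
position: [0.627, -0.0617, 0.0785]
tool_rot: [2.793, -1.438, -0.004]
ft_force: [-4.5, 3.4, 2.2]
grip_width: 0.483
```

```bash
python3 rd2.py g
```

```text
-54.5 [-4.5, 3.4, 2.2] w 0.483 AX -0.229 holes [(-52, 14), (-4, 12), (45, 21)]
```

{"method": "carry_out", "body": {
  "motion": [
    [[0,0,0],-0.07],
    [[0,0,0],-0.14],
    [[0,0,0],-0.21]
  ]
}}

```text
time: 28.55
position: [0.6253, -0.0624, 0.0794]
tool_rot: [2.622, -1.723, -0.008]
ft_force: [-14.0, 0.4, 15.6]
grip_width: 0.461
```

```bash
python3 rd2.py -
```

```text
-66.6 [-14.0, 0.4, 15.6] w 0.461 AX 0.15 holes [(-63, 17), (-13, 18), (38, 24)]
```

{"method": "carry_out", "body": {
  "motion": [
    [[0,0,0],-0.06],
    [[0,0,0],-0.12]
  ]
}}

```text
time: 28.8
position: [0.6265, -0.062, 0.0791]
tool_rot: [2.516, -1.878, -0.005]
ft_force: [-0.2, 0.9, -0.8]
grip_width: 0.45
```

```bash
python3 rd2.py -
```

```text
-73.5 [-0.2, 0.9, -0.8] w 0.45 AX -0.162 holes [(-66, 14), (-19, 18), (35, 20)]
```

{"method": "carry_out", "body": {
  "motion": [
    [[0,0,0],-0.06],
    [[0,0,0],-0.12]
  ]
}}

```text
time: 29.05
position: [0.628, -0.0618, 0.0786]
tool_rot: [-2.401, 2.025, 0.001]
ft_force: [-2.6, 0.9, 1.3]
grip_width: 0.452
```

```bash
python3 rd2.py -
```

```text
-80.3 [-2.6, 0.9, 1.3] w 0.452 AX 0.172 holes [(-70, 14), (-21, 22), (31, 17)]
```

{"method": "carry_out", "body": {
  "motion": [
    [[0,0,0],-0.06],
    [[0,0,0],-0.12]
  ]
}}

```text
time: 29.3
position: [0.6291, -0.0621, 0.0783]
tool_rot: [-2.275, 2.163, -0.001]
ft_force: [2.5, 0.1, -3.0]
grip_width: 0.447
```

```bash
python3 rd2.py -
```

```text
-87.1 [2.5, 0.1, -3.0] w 0.447 AX 0.034 holes [(-74, 10), (-23, 21), (27, 20), (73, 18)]
```

{"method": "carry_out", "body": {
  "motion": [
    [[0,0,0],-0.06],
    [[0,0,0],-0.12]
  ]
}}

```text
time: 29.55
position: [0.6285, -0.0625, 0.0786]
tool_rot: [-2.144, 2.295, 0.001]
ft_force: [-1.5, -1.0, 4.4]
grip_width: 0.454
```

```bash
python3 rd2.py -
```

```text
-93.9 [-1.5, -1.0, 4.4] w 0.454 AX 0.157 holes [(-30, 18), (23, 21), (71, 18)]
```

{"method": "carry_out", "body": {
  "motion": [
    [[0,0,0],-0.06],
    [[0,0,0],-0.12]
  ]
}}

```text
time: 29.8
position: [0.6273, -0.0626, 0.0792]
tool_rot: [2.002, -2.419, -0.003]
ft_force: [-5.4, -0.5, 6.1]
grip_width: 0.458
```

```bash
python3 rd2.py -
```

```text
-100.8 [-5.4, -0.5, 6.1] w 0.458 AX 0.116 holes [(-32, 22), (19, 23), (69, 19)]
```

{"method": "carry_out", "body": {
  "motion": [
    [[0,0,0],-0.06],
    [[0,0,0],-0.12]
  ]
}}

```text
time: 30.05
position: [0.6262, -0.0624, 0.0798]
tool_rot: [1.853, -2.533, -0.005]
ft_force: [-11.0, -0.4, 11.0]
grip_width: 0.468
```

```bash
python3 rd2.py -
```

```text
-107.6 [-11.0, -0.4, 11.0] w 0.468 AX 0.286 holes [(-39, 14), (14, 21), (65, 18)]
```

{"method": "carry_out", "body": {
  "motion": [
    [[0,0,0],-0.06],
    [[0,0,0],-0.12]
  ]
}}

```text
time: 30.3
position: [0.6259, -0.0624, 0.0801]
tool_rot: [1.697, -2.639, -0.004]
ft_force: [-11.7, 0.7, 12.5]
grip_width: 0.476
```

```bash
python3 rd2.py -
```

```text
-114.5 [-11.7, 0.7, 12.5] w 0.476 AX 0.247 holes [(-42, 16), (10, 17), (41, 13), (61, 15)]
```

Hole tracking works: the wheel turns about 35–38° per 60° stroke, because the tilted contact partly slips. The axle torque climbed to about 0.2 at the end of this stroke, so the lowest point is near. One more stroke out, then back in the same grip to cancel the drag.

{"method": "carry_out", "body": {
  "motion": [
    [[0,0,0],0],
    [[0,0,0],0],
    [[0,0,0],0],
    [[0.001,0.001,0.004],0.13],
    [[0.001,0.001,0.004],0.27],
    [[0.001,0.001,0.004],0.41],
    [[0.001,0.001,0.004],0.55],
    [[0.001,0.001,0.004],0.69],
    [[0.001,0.001,0.004],0.83],
    [[0.001,0.001,0.002],0.97],
    [[0.001,0.001,-0.001],1.05],
    [[0.001,0.001,-0.001],1.05]
  ],
  "grip": -0.4
}}

```text
time: 31.55
position: [0.6291, -0.0629, 0.0769]
tool_rot: [2.793, -1.438, -0.001]
ft_force: [0.0, -0.3, 0.8]
grip_width: 0.699
```

{"method": "carry_out", "body": {
  "motion": [
    [[0,0,0],0],
    [[0,0,0],0],
    [[0,0,0],0],
    [[0,0,0],0]
  ],
  "grip": 1
}}

```text
time: 31.95
position: [0.6285, -0.0613, 0.0775]
tool_rot: [2.793, -1.439, -0.002]
ft_force: [-3.2, 2.3, 1.7]
grip_width: 0.487
```

```bash
python3 rd2.py g
```

```text
-54.5 [-3.2, 2.3, 1.7] w 0.487 AX -0.184 holes [(-42, 19), (9, 16), (61, 22)]
```

{"method": "carry_out", "body": {
  "motion": [
    [[0,0,0],-0.07],
    [[0,0,0],-0.14],
    [[0,0,0],-0.21]
  ]
}}

```text
time: 32.3
position: [0.6269, -0.0622, 0.0784]
tool_rot: [2.622, -1.723, -0.006]
ft_force: [-9.6, -0.1, 10.4]
grip_width: 0.462
```

```bash
python3 rd2.py -
```

```text
-66.6 [-9.6, -0.1, 10.4] w 0.462 AX 0.174 holes [(-51, 17), (1, 23), (52, 24)]
```

{"method": "carry_out", "body": {
  "motion": [
    [[0,0,0],-0.06],
    [[0,0,0],-0.12]
  ]
}}

```text
time: 32.55
position: [0.6278, -0.062, 0.0782]
tool_rot: [2.516, -1.877, -0.003]
ft_force: [-6.8, 0.1, 6.8]
grip_width: 0.451
```

```bash
python3 rd2.py -
```

```text
-73.5 [-6.8, 0.1, 6.8] w 0.451 AX 0.246 holes [(-53, 13), (-2, 21), (48, 23)]
```

{"method": "carry_out", "body": {
  "motion": [
    [[0,0,0],-0.06],
    [[0,0,0],-0.12]
  ]
}}

```text
time: 32.8
position: [0.6295, -0.062, 0.0778]
tool_rot: [-2.401, 2.026, -0.001]
ft_force: [-0.3, -0.0, 0.5]
grip_width: 0.447
```

```bash
python3 rd2.py -
```

```text
-80.3 [-0.3, -0.0, 0.5] w 0.447 AX 0.162 holes [(-60, 11), (-4, 19), (47, 19), (75, 12)]
```

{"method": "carry_out", "body": {
  "motion": [
    [[0,0,0],-0.06],
    [[0,0,0],-0.12]
  ]
}}

```text
time: 33.05
position: [0.6309, -0.0622, 0.0774]
tool_rot: [-2.275, 2.163, -0.004]
ft_force: [2.5, -2.4, -3.5]
grip_width: 0.446
```

```bash
python3 rd2.py -
```

```text
-87.1 [2.5, -2.4, -3.5] w 0.446 AX 0.216 holes [(-64, 7), (-9, 21), (43, 18), (67, 12)]
```

{"method": "carry_out", "body": {
  "motion": [
    [[0,0,0],-0.06],
    [[0,0,0],-0.12]
  ]
}}

```text
time: 33.3
position: [0.6309, -0.0626, 0.0776]
tool_rot: [-2.142, 2.295, -0.004]
ft_force: [3.9, -3.6, -1.1]
grip_width: 0.451
```

```bash
python3 rd2.py -
```

```text
-93.9 [3.9, -3.6, -1.1] w 0.451 AX 0.28 holes [(-90, 6), (-11, 24), (40, 16), (62, 10)]
```

{"method": "carry_out", "body": {
  "motion": [
    [[0,0,0],-0.06],
    [[0,0,0],-0.12]
  ]
}}

```text
time: 33.55
position: [0.6295, -0.0629, 0.0782]
tool_rot: [2.002, -2.421, 0.002]
ft_force: [-4.1, -2.7, 5.3]
grip_width: 0.46
```

```bash
python3 rd2.py -
```

```text
-100.8 [-4.1, -2.7, 5.3] w 0.46 AX 0.287 holes [(-61, 7), (-16, 19), (37, 8)]
```

{"method": "carry_out", "body": {
  "motion": [
    [[0,0,0],-0.06],
    [[0,0,0],-0.12]
  ]
}}

```text
time: 33.8
position: [0.6283, -0.063, 0.0788]
tool_rot: [1.852, -2.534, -0.0]
ft_force: [-10.5, -2.3, 12.7]
grip_width: 0.472
```

```bash
python3 rd2.py -
```

```text
-107.7 [-10.5, -2.3, 12.7] w 0.472 AX 0.368 holes [(-67, 7), (-21, 22), (44, 12)]
```

{"method": "carry_out", "body": {
  "motion": [
    [[0,0,0],0.07],
    [[0,0,0],0.14],
    [[0,0,0],0.21]
  ]
}}

```text
time: 34.15
position: [0.6287, -0.0628, 0.0787]
tool_rot: [2.111, -2.325, 0.001]
ft_force: [-4.2, 0.6, 5.9]
grip_width: 0.453
```

```bash
python3 rd2.py +
```

```text
-95.5 [-4.2, 0.6, 5.9] w 0.453 AX -0.258 holes [(-59, 6), (-11, 25), (40, 15), (65, 8)]
```

{"method": "carry_out", "body": {
  "motion": [
    [[0,0,0],0.06],
    [[0,0,0],0.12]
  ]
}}

```text
time: 34.4
position: [0.6296, -0.0624, 0.0783]
tool_rot: [-2.247, 2.195, -0.002]
ft_force: [-0.7, 1.2, 1.7]
grip_width: 0.446
```

```bash
python3 rd2.py +
```

```text
-88.7 [-0.7, 1.2, 1.7] w 0.446 AX -0.097 holes [(-8, 22), (43, 19), (68, 12)]
```

{"method": "carry_out", "body": {
  "motion": [
    [[0,0,0],0.06],
    [[0,0,0],0.12]
  ]
}}

```text
time: 34.65
position: [0.6308, -0.0619, 0.0778]
tool_rot: [-2.371, 2.057, -0.004]
ft_force: [6.4, 3.0, -7.5]
grip_width: 0.449
```

```bash
python3 rd2.py +
```

```text
-81.9 [6.4, 3.0, -7.5] w 0.449 AX -0.117 holes [(-62, 9), (-3, 21), (47, 19), (73, 14)]
```

{"method": "carry_out", "body": {
  "motion": [
    [[0,0,0],0.06],
    [[0,0,0],0.12]
  ]
}}

```text
time: 34.9
position: [0.631, -0.0615, 0.0777]
tool_rot: [-2.489, 1.912, -0.005]
ft_force: [-0.2, 3.5, 1.7]
grip_width: 0.449
```

```bash
python3 rd2.py +
```

```text
-75.1 [-0.2, 3.5, 1.7] w 0.449 AX -0.129 holes [(-52, 14), (0, 23), (51, 20)]
```

{"method": "carry_out", "body": {
  "motion": [
    [[0,0,0],0.06],
    [[0,0,0],0.12]
  ]
}}

```text
time: 35.15
position: [0.6298, -0.0616, 0.0783]
tool_rot: [-2.601, 1.761, -0.002]
ft_force: [-1.5, 5.5, 2.2]
grip_width: 0.458
```

```bash
python3 rd2.py +
```

```text
-68.2 [-1.5, 5.5, 2.2] w 0.458 AX -0.037 holes [(-50, 14), (3, 22), (56, 19)]
```

{"method": "carry_out", "body": {
  "motion": [
    [[0,0,0],0.06],
    [[0,0,0],0.12]
  ]
}}

```text
time: 35.4
position: [0.6286, -0.0617, 0.0789]
tool_rot: [2.701, -1.603, -0.001]
ft_force: [-6.6, 5.4, 8.9]
grip_width: 0.473
```

```bash
python3 rd2.py +
```

```text
-61.4 [-6.6, 5.4, 8.9] w 0.473 AX -0.116 holes [(-42, 20), (9, 18), (61, 22)]
```

{"method": "carry_out", "body": {
  "motion": [
    [[0,0,0],0.06],
    [[0,0,0],0.12]
  ]
}}

```text
time: 35.65
position: [0.6281, -0.0617, 0.0791]
tool_rot: [2.791, -1.438, -0.002]
ft_force: [-8.7, 5.5, 10.0]
grip_width: 0.476
```

```bash
python3 rd2.py +
```

```text
-54.5 [-8.7, 5.5, 10.0] w 0.476 AX -0.128 holes [(-40, 18), (14, 18), (65, 20)]
```

```bash
cat > fit.py <<'E'
from polar import *; import json
L=[json.loads(l) for l in open("log.txt")]
rows=[]
for e in L:
    Rm=R.from_rotvec(e["tool_rot"]).as_matrix(); psi=np.degrees(np.arctan2(Rm[1,0],Rm[0,0])); t=e["time"]
    if e["d"] not in "+-": continue
    # wheel angle rel. to start
    if t<16: th=.7*(psi+84.8)+ (3 if e["d"]=="-" else -3) if t>10.6 else .7*(psi+84.8)
    elif t<20: th=-22-39*(-50-psi)/67
    elif t<23.5: th=-61-39*(-50-psi)/67
    elif t<27: th=-100.5-39.5*(-50-psi)/67
    else:
        off={True:0,False:0}[True]
        h=np.array([q[0] for q in e["holes"]]); # hole nearest expected
        base=45.5 if t<31 else 9.5   # hole followed: s5 45->10 ; s6 9->-21->14
        exp=(-4-.62*(-54.5-psi) if t<31 else (9.5-.56*(-54.5-psi)))
        k=h[np.argmin(abs(h-exp))]
        th=(-140.5+.88*(k+4)) if t<31 else (-174+.88*(k-9.5))
    r=np.array(e["position"])+[0,0,.225]-K; F=np.array(e["ft_force"]);T=np.array(e["torque"])
    y=ax@(T+np.cross(r,F)); sg=1 if e["d"]=="-" else -1
    c=[ax@np.cross(v,F) for v in np.eye(3)]
    rows.append([t,psi,th,sg,y]+c)
A=np.array(rows); np.save("A.npy",A)
import sys
def fit(A,nu):
    th=np.radians(A[:,2]); M=np.c_[A[:,3],np.cos(th),np.sin(th),A[:,5:8] if nu else np.zeros((len(A),0)), np.ones(len(A)) if nu>1 else np.zeros((len(A),0))]
    x,res,_,_=np.linalg.lstsq(M,A[:,4],rcond=None); e=A[:,4]-M@x; s=e.std()
    cov=np.linalg.inv(M.T@M)*s*s
    # W(th)=a cos+b sin = -Wm sin(th-thb), bottom where W=0 with negative slope
    a,b=x[1],x[2]; Wm=np.hypot(a,b); thb=np.degrees(np.arctan2(a,-b)); g=np.array([-b,a])/Wm**2
    print("n",len(A),"drag %.3f Wm %.3f bottom %.1f +- %.1f"%(x[0],Wm,thb,np.degrees(np.sqrt(g@cov[1:3,1:3]@g))),"nuis",x[3:].round(3),"rms",s.round(3))
if __name__=="__main__":
    for nu in(0,1,2): fit(A,nu)
    fit(A[A[:,0]>10.3],1)
    B=A[A[:,0]>16]; fit(B,0); fit(B,1)
    print(np.c_[A[:,:5]].round(2)[-24:].tolist())
E
python3 fit.py
```

```text
n 63 drag 0.173 Wm 0.158 bottom -167.8 +- 4.6 nuis [] rms 0.075
n 63 drag 0.183 Wm 0.219 bottom -173.3 +- 3.5 nuis [0.007 0.009 0.005] rms 0.071
n 63 drag 0.209 Wm 0.235 bottom -171.6 +- 3.4 nuis [ 0.018  0.005  0.011 -0.034] rms 0.07
n 62 drag 0.183 Wm 0.222 bottom -173.7 +- 3.5 nuis [0.008 0.009 0.005] rms 0.071
n 49 drag 0.167 Wm 0.148 bottom -167.1 +- 6.5 nuis [] rms 0.079
n 49 drag 0.189 Wm 0.239 bottom -176.5 +- 4.3 nuis [0.011 0.01  0.007] rms 0.074
[[26.15, -110.07, -135.92, 1.0, -0.02], [26.35, -116.95, -139.97, 1.0, 0.08], [28.55, -66.61, -148.42, 1.0, 0.15], [28.8, -73.46, -153.7, 1.0, -0.16], [29.05, -80.31, -155.46, 1.0, 0.17], [29.3, -87.09, -157.22, 1.0, 0.03], [29.55, -93.91, -163.38, 1.0, 0.16], [29.8, -100.77, -165.14, 1.0, 0.12], [30.05, -107.64, -171.3, 1.0, 0.29], [30.3, -114.51, -173.94, 1.0, 0.25], [32.3, -66.6, -181.48, 1.0, 0.17], [32.55, -73.46, -184.12, 1.0, 0.25], [32.8, -80.32, -185.88, 1.0, 0.16], [33.05, -87.1, -190.28, 1.0, 0.22], [33.3, -93.95, -192.04, 1.0, 0.28], [33.55, -100.81, -196.44, 1.0, 0.29], [33.8, -107.67, -200.84, 1.0, 0.37], [34.15, -95.53, -192.04, -1.0, -0.26], [34.4, -88.67, -189.4, -1.0, -0.1], [34.65, -81.9, -185.0, -1.0, -0.12], [34.9, -75.07, -182.36, -1.0, -0.13], [35.15, -68.2, -179.72, -1.0, -0.04], [35.4, -61.38, -174.44, -1.0, -0.12], [35.65, -54.5, -170.04, -1.0, -0.13]]
```

The fit gives drag 0.17–0.18 and weight pull 0.158, both matching the spec. The lowest point comes out at -168 to -175° of wheel turn, and the wheel is now at about -170°. I'll also sample the far side (past -200°, there and back) to pin the zero crossing.

{"method": "carry_out", "body": {
  "motion": [
    [[0,0,0],-0.08],
    [[0,0,0],-0.16],
    [[0,0,0],-0.24],
    [[0,0,0],-0.32],
    [[0,0,0],-0.4],
    [[0,0,0],-0.5]
  ]
}}

```text
time: 36.3
position: [0.631, -0.0621, 0.0785]
tool_rot: [-2.346, 2.086, -0.005]
ft_force: [5.6, -1.4, 0.1]
grip_width: 0.448
```

```bash
python3 rd2.py -
```

```text
-83.3 [5.6, -1.4, 0.1] w 0.448 AX 0.197 holes [(-62, 9), (-4, 21), (47, 19), (72, 13)]
```

{"method": "carry_out", "body": {
  "motion": [
    [[0,0,0],-0.08],
    [[0,0,0],-0.16],
    [[0,0,0],-0.25]
  ]
}}

```text
time: 36.65
position: [0.6316, -0.0629, 0.0784]
tool_rot: [-2.07, 2.359, -0.006]
ft_force: [2.8, -3.9, 4.2]
grip_width: 0.451
```

```bash
python3 rd2.py -
```

```text
-97.5 [2.8, -3.9, 4.2] w 0.451 AX 0.287 holes [(-92, 9), (-58, 5), (-11, 27), (43, 15)]
```

{"method": "carry_out", "body": {
  "motion": [
    [[0,0,0],-0.08],
    [[0,0,0],-0.16],
    [[0,0,0],-0.25]
  ]
}}

```text
time: 37.0
position: [0.6289, -0.0631, 0.0797]
tool_rot: [1.761, -2.6, 0.001]
ft_force: [-7.7, -3.9, 14.5]
grip_width: 0.47
```

```bash
python3 rd2.py -
```

```text
-111.8 [-7.7, -3.9, 14.5] w 0.47 AX 0.293 holes [(-65, 7), (-21, 22), (37, 17)]
```

{"method": "carry_out", "body": {
  "motion": [
    [[0,0,0],0],
    [[0,0,0],0],
    [[0,0,0],0],
    [[0.001,0.001,0.004],0.13],
    [[0.001,0.001,0.004],0.27],
    [[0.001,0.001,0.004],0.41],
    [[0.001,0.001,0.004],0.55],
    [[0.001,0.001,0.004],0.69],
    [[0.001,0.001,0.004],0.83],
    [[0.001,0.001,0.002],0.97],
    [[0.001,0.001,0.001],1.01],
    [[0.001,0.001,0.001],1.01]
  ],
  "grip": -0.4
}}

```text
time: 38.25
position: [0.6296, -0.0613, 0.0777]
tool_rot: [2.8, -1.424, -0.002]
ft_force: [0.2, -0.2, -0.6]
grip_width: 0.698
```

{"method": "carry_out", "body": {
  "motion": [
    [[0,0,0],0],
    [[0,0,0],0],
    [[0,0,0],0],
    [[0,0,0],0]
  ],
  "grip": 1
}}

```text
time: 38.65
position: [0.6294, -0.0603, 0.0783]
tool_rot: [2.8, -1.424, -0.003]
ft_force: [-2.5, 2.4, 0.1]
grip_width: 0.48
```

```bash
python3 rd2.py g
```

```text
-53.9 [-2.5, 2.4, 0.1] w 0.48 AX -0.077 holes [(-22, 17), (32, 15)]
```

{"method": "carry_out", "body": {
  "motion": [
    [[0,0,0],-0.08],
    [[0,0,0],-0.16],
    [[0,0,0],-0.24],
    [[0,0,0],-0.32]
  ]
}}

```text
time: 39.1
position: [0.6286, -0.0615, 0.0792]
tool_rot: [2.533, -1.853, -0.003]
ft_force: [-3.8, 1.9, 2.7]
grip_width: 0.453
```

```bash
python3 rd2.py -
```

```text
-72.4 [-3.8, 1.9, 2.7] w 0.453 AX 0.291 holes [(-72, 11), (-32, 17), (20, 22), (70, 16)]
```

{"method": "carry_out", "body": {
  "motion": [
    [[0,0,0],-0.08],
    [[0,0,0],-0.15]
  ]
}}

```text
time: 39.35
position: [0.6306, -0.0615, 0.0787]
tool_rot: [-2.39, 2.039, -0.002]
ft_force: [-1.5, -0.6, 0.3]
grip_width: 0.445
```

```bash
python3 rd2.py -
```

```text
-80.9 [-1.5, -0.6, 0.3] w 0.445 AX 0.4 holes [(-73, 12), (-33, 15), (18, 24), (71, 25)]
```

{"method": "carry_out", "body": {
  "motion": [
    [[0,0,0],-0.08],
    [[0,0,0],-0.15]
  ]
}}

```text
time: 39.6
position: [0.6325, -0.0619, 0.0783]
tool_rot: [-2.23, 2.208, -0.006]
ft_force: [5.5, -2.8, -6.0]
grip_width: 0.447
```

```bash
python3 rd2.py -
```

```text
-89.4 [5.5, -2.8, -6.0] w 0.447 AX 0.427 holes [(-77, 11), (-38, 10), (15, 22), (65, 26)]
```

{"method": "carry_out", "body": {
  "motion": [
    [[0,0,0],-0.08],
    [[0,0,0],-0.15]
  ]
}}

```text
time: 39.85
position: [0.6326, -0.0621, 0.0785]
tool_rot: [-2.059, 2.368, -0.006]
ft_force: [5.7, -3.0, -6.0]
grip_width: 0.448
```

```bash
python3 rd2.py -
```

```text
-98.0 [5.7, -3.0, -6.0] w 0.448 AX 0.431 holes [(-86, 13), (-41, 18), (11, 20), (60, 22)]
```

{"method": "carry_out", "body": {
  "motion": [
    [[0,0,0],-0.08],
    [[0,0,0],-0.15]
  ]
}}

```text
time: 40.1
position: [0.6308, -0.0622, 0.0792]
tool_rot: [-1.878, 2.519, -0.003]
ft_force: [-4.1, -3.3, 5.3]
grip_width: 0.463
```

```bash
python3 rd2.py -
```

```text
-106.6 [-4.1, -3.3, 5.3] w 0.463 AX 0.355 holes [(-43, 16), (5, 21), (55, 18)]
```

{"method": "carry_out", "body": {
  "motion": [
    [[0,0,0],0.08],
    [[0,0,0],0.16],
    [[0,0,0],0.23]
  ]
}}

```text
time: 40.45
position: [0.6303, -0.0613, 0.0796]
tool_rot: [2.158, -2.283, 0.001]
ft_force: [-2.2, 1.4, 2.3]
grip_width: 0.45
```

```bash
python3 rd2.py +
```

```text
-93.2 [-2.2, 1.4, 2.3] w 0.45 AX -0.208 holes [(-84, 12), (-34, 16), (16, 26), (65, 28)]
```

{"method": "carry_out", "body": {
  "motion": [
    [[0,0,0],0.08],
    [[0,0,0],0.15]
  ]
}}

```text
time: 40.7
position: [0.6321, -0.0605, 0.0789]
tool_rot: [-2.319, 2.114, -0.004]
ft_force: [2.4, 1.6, -2.6]
grip_width: 0.449
```

```bash
python3 rd2.py +
```

```text
-84.7 [2.4, 1.6, -2.6] w 0.449 AX -0.277 holes [(-74, 16), (-31, 19), (20, 25), (69, 28)]
```

{"method": "carry_out", "body": {
  "motion": [
    [[0,0,0],0.08],
    [[0,0,0],0.15]
  ]
}}

```text
time: 40.95
position: [0.6326, -0.0599, 0.0787]
tool_rot: [-2.469, 1.936, -0.005]
ft_force: [0.2, 4.8, -0.1]
grip_width: 0.451
```

```bash
python3 rd2.py +
```

```text
-76.2 [0.2, 4.8, -0.1] w 0.451 AX -0.09 holes [(-72, 14), (-25, 10), (24, 22), (75, 22)]
```

{"method": "carry_out", "body": {
  "motion": [
    [[0,0,0],0.08],
    [[0,0,0],0.15]
  ]
}}

```text
time: 41.2
position: [0.632, -0.0605, 0.079]
tool_rot: [-2.608, 1.747, -0.005]
ft_force: [1.9, 5.1, -2.0]
grip_width: 0.455
```

```bash
python3 rd2.py +
```

```text
-67.6 [1.9, 5.1, -2.0] w 0.455 AX -0.048 holes [(-62, 9), (-23, 14), (28, 19)]
```

{"method": "carry_out", "body": {
  "motion": [
    [[0,0,0],0.08],
    [[0,0,0],0.15]
  ]
}}

```text
time: 41.45
position: [0.6303, -0.0605, 0.0798]
tool_rot: [-2.733, 1.549, -0.001]
ft_force: [-3.7, 5.1, 7.4]
grip_width: 0.468
```

```bash
python3 rd2.py +
```

```text
-59.1 [-3.7, 5.1, 7.4] w 0.468 AX -0.114 holes [(-19, 16), (35, 20)]
```

```bash
sed -i 's|    r=np.array(e\["position"\])|    if t>38.5:\n        k=h[np.argmin(abs(h-(-22-.42*(-53.9-psi))))]; th=-174+.88*(k-9.5)\n    r=np.array(e["position"])|' fit.py
cat >> fit.py <<'E'
    D=A[A[:,0]>27.5]; fit(D,0); fit(D,1); 
    # tracked data only, known drag/Wm
    from scipy.optimize import least_squares
    for Wm in(.14,.16,.18):
        for X in(D,A):
            s=least_squares(lambda p:X[:,4]-p[1]*X[:,3]+Wm*np.sin(np.radians(X[:,2]-p[0])),[-172,.2]); print(Wm,s.x.round(3),round(s.cost,4))
    # binned both-way average
    for lo in range(-225,-140,15):
        m=(A[:,2]>=lo)&(A[:,2]<lo+15); p=m&(A[:,3]<0);q=m&(A[:,3]>0); print(lo,q.sum(),p.sum(),A[q,4].mean().round(3) if q.any() else None,A[p,4].mean().round(3) if p.any() else None)
E
python3 fit.py | grep -v '^\[\['
```

```text
n 76 drag 0.192 Wm 0.181 bottom -170.1 +- 3.9 nuis [] rms 0.078Traceback (most recent call last):
  File "fit.py", line 35, in <module>
    for nu in(0,1,2): fit(A,nu)
                      ~~~^^^^^^
  File "fit.py", line 30, in fit
    cov=np.linalg.inv(M.T@M)*s*s
        ~~~~~~~~~~~~~^^^^^^^
    ainv = _umath_linalg.inv(a, signature=signature)
    raise LinAlgError("Singular matrix")
numpy.linalg.LinAlgError: Singular matrix
```

```bash
sed -i 's|linalg.inv(M|linalg.pinv(M|' fit.py; python3 fit.py | grep -v '^\[\['
```

```text
n 76 drag 0.192 Wm 0.181 bottom -170.1 +- 3.9 nuis [] rms 0.078
n 76 drag 0.197 Wm 0.210 bottom -173.2 +- 3.6 nuis [0.003 0.005 0.002] rms 0.076
n 76 drag 0.218 Wm 0.223 bottom -171.6 +- 3.6 nuis [ 0.011  0.002  0.006 -0.025] rms 0.076
n 75 drag 0.197 Wm 0.211 bottom -173.3 +- 3.7 nuis [0.003 0.005 0.002] rms 0.077
n 62 drag 0.196 Wm 0.182 bottom -171.3 +- 4.8 nuis [] rms 0.082
n 62 drag 0.210 Wm 0.227 bottom -176.4 +- 4.5 nuis [0.007 0.004 0.004] rms 0.08
n 35 drag 0.197 Wm 0.231 bottom -175.4 +- 4.8 nuis [] rms 0.087
n 35 drag 0.218 Wm 0.262 bottom 179.9 +- 5.6 nuis [0.008 0.002 0.005] rms 0.086
0.14 [-168.009    0.193] 0.1497
0.14 [-166.037    0.178] 0.2447
0.16 [-170.241    0.194] 0.1434
0.16 [-168.191    0.185] 0.234
0.18 [-172.053    0.195] 0.1387
0.18 [-170.029    0.191] 0.2303
-225 5 1 0.381 -0.208
-210 3 4 0.316 -0.132
-195 7 4 0.223 -0.15
-180 3 3 0.216 -0.094
-165 4 0 0.05 None
-150 3 0 0.071 None
```

All variants agree on about -172° ± 5°, which corresponds to the tracked hole at an apparent +12° (now -19°). I'll regrip and turn counter-clockwise.

{"method": "carry_out", "body": {
  "motion": [
    [[0,0,0],0],
    [[0,0,0],0],
    [[0,0,0],0],
    [[-0.002,-0.001,0.004],-0.13],
    [[-0.002,-0.001,0.004],-0.27],
    [[-0.002,-0.001,0.004],-0.41],
    [[-0.002,-0.001,0.004],-0.55],
    [[-0.002,-0.001,0.003],-0.69],
    [[-0.002,-0.001,0],-0.83],
    [[-0.002,-0.001,-0.001],-0.88],
    [[-0.002,-0.001,-0.001],-0.88]
  ],
  "grip": -0.4
}}

```text
time: 42.6
position: [0.6278, -0.0626, 0.077]
tool_rot: [1.812, -2.565, -0.0]
ft_force: [0.8, -0.2, -0.0]
grip_width: 0.703
```

{"method": "carry_out", "body": {
  "motion": [
    [[0,0,0],0],
    [[0,0,0],0],
    [[0,0,0],0],
    [[0,0,0],0]
  ],
  "grip": 1
}}

```text
time: 43.0
position: [0.6278, -0.063, 0.0775]
tool_rot: [1.813, -2.564, 0.001]
ft_force: [-1.5, -3.2, 0.3]
grip_width: 0.477
```

```bash
python3 rd2.py g
```

```text
-109.5 [-1.5, -3.2, 0.3] w 0.477 AX 0.064 holes [(-62, 9), (-16, 19), (40, 20)]
```

{"method": "carry_out", "body": {
  "motion": [
    [[0,0,0],0.07],
    [[0,0,0],0.14],
    [[0,0,0],0.21],
    [[0,0,0],0.28]
  ]
}}

```text
time: 43.45
position: [0.6271, -0.0628, 0.078]
tool_rot: [2.154, -2.284, -0.001]
ft_force: [-4.1, -1.6, 3.6]
grip_width: 0.454
```

```bash
python3 rd2.py +
```

```text
-93.4 [-4.1, -1.6, 3.6] w 0.454 AX -0.141 holes [(-52, 7), (-6, 19), (45, 10), (67, 12)]
```

{"method": "carry_out", "body": {
  "motion": [
    [[0,0,0],0.07],
    [[0,0,0],0.14],
    [[0,0,0],0.21],
    [[0,0,0],0.28]
  ]
}}

```text
time: 43.9
position: [0.6294, -0.062, 0.0771]
tool_rot: [-2.449, 1.964, -0.003]
ft_force: [1.6, 2.8, -0.4]
grip_width: 0.451
```

```bash
python3 rd2.py +
```

```text
-77.4 [1.6, 2.8, -0.4] w 0.451 AX -0.203 holes [(-53, 8), (2, 22), (54, 16)]
```

{"method": "carry_out", "body": {
  "motion": [
    [[0,0,0],0.07],
    [[0,0,0],0.14],
    [[0,0,0],0.21],
    [[0,0,0],0.28]
  ]
}}

```text
time: 44.35
position: [0.6268, -0.0625, 0.0785]
tool_rot: [2.698, -1.604, -0.003]
ft_force: [-10.0, 0.1, 9.6]
grip_width: 0.47
```

```bash
python3 rd2.py +
```

```text
-61.5 [-10.0, 0.1, 9.6] w 0.47 AX -0.325 holes [(-42, 16), (13, 21), (65, 22)]
```

{"method": "carry_out", "body": {
  "motion": [
    [[0,0,0],0],
    [[0,0,0],0],
    [[0,0,0],0],
    [[0,0,0],0],
    [[0,0,0],0]
  ]
}}

```text
time: 44.9
position: [0.6266, -0.0626, 0.0786]
tool_rot: [2.696, -1.606, -0.003]
ft_force: [-9.4, 1.4, 8.5]
grip_width: 0.47
```

```bash
python3 rd2.py h; python3 fit.py | grep -v '^\[\['|head -2
```

```text
-61.6 [-9.4, 1.4, 8.5] w 0.47 AX 0.19 holes [(-42, 15), (14, 22), (66, 22)]
n 79 drag 0.196 Wm 0.171 bottom -171.7 +- 4.3 nuis [] rms 0.084
n 79 drag 0.199 Wm 0.177 bottom -172.0 +- 4.8 nuis [ 0.002 -0.001  0.001] rms 0.083
```

The hole is at +13–14°, so the wheel sits at about -171°, with the updated fit putting the bottom at -172°. One last look at the scene before handing in.

```bash
python3 - <<'E'
from h import *
cv2.imwrite("pics/end.png",eyes.get_image("scene")["pixels"])
E
```

```text
(no output)
```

View pics/end.png

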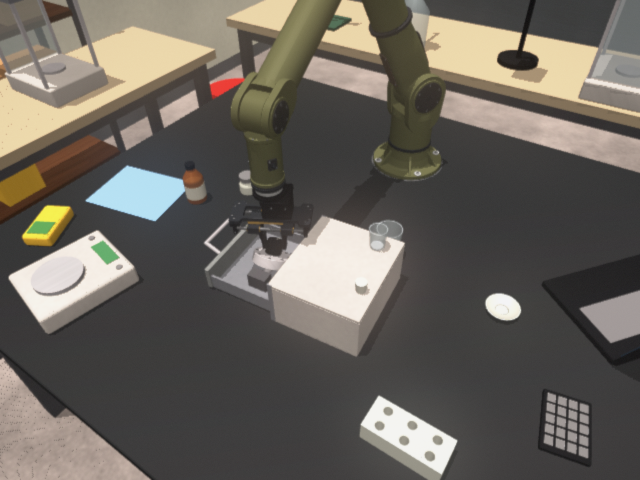

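The drawer is fully open (front at about (210,275)), the fingers are on the knob at about (270,245), and all the bystanders are where they started. Handing in.

```bash
python3 -c "
from bench import ticket; print(ticket.close_job())"
```

```text
the job is handed in; nothing more can be done
None
```

I pulled the drawer to its stop, felt for the heavy side over about 220° of wheel turn, and handed in at about 45 s while gripping the knob. No verdict was reported. My best estimate puts the heavy side within a few degrees of lowest.

- **Torque fit:** using readings from both turning directions, I got a drag of 0.20 N m and a weight pull of 0.17–0.18 N m, both consistent with the given values. The lowest point came out at -172° ± 5° of wheel turn from the start.
- **Final position:** the wheel rests at about -171°, judged by tracking the holes in its face with the camera. The grip was set to 55 N. The wheel stayed still to within 1° over the last half second.
- **Last picture:** the drawer is open and the glassware and bottles stand where they were.

**Weak points:**
- The vertical tool slipped partly on the tilted knob, so the wheel angles in the middle strokes (before hole tracking) rest on an assumed turn of about 39° per stroke.
- The index line was out of sight at the end, so I could not check the total turn against it.
- Single torque readings were noisy, about 0.08 N m.
- Fit variants ranged from -166° to about -180°. Those would put the heavy side up to about 10° off, still inside the 18° limit.

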